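# Change the empty topping pot behind the sauce bottles

### The job

The open, empty steel pot at the back of the topping caddy needs changing, but the two tall sauce bottles stand in front of it. First stand both bottles aside on the black rubber mat, then lift the empty pot out into the grey wash-up tray and put the full, lidded pot that stands on the counter in its place in the middle of the caddy's rear row. Finally put each bottle back on the very ring of the caddy it came from; keep everything upright, and leave the shaker and the ceramic jar standing in the caddy as they are.

Things in the scene. Friction and masses are not known exactly. Their poses are not given: they have to be found in the camera images.
- squeeze_bottle: White squeeze bottle with grey cap and pointed nozzle, 0.32 kg, on one of the caddy's two front rings (either). Origin: centre of underside, z up. Above it: round body 62 mm in diameter to 126 mm, shoulder to 142, cylindrical cap 44 mm in diameter from 142 to 164 mm (grip here, from any side), nozzle tip at 195 mm.
- syrup_bottle: Amber syrup bottle with paper band and black cap, shorter than the squeeze bottle, 0.4 kg, on the caddy's other front ring. Origin: centre of underside, z up. Above it: round body 60 mm in diameter to 100 mm, shoulder to a 25 mm neck at 132, cylindrical cap 34 mm in diameter from 140 to 172 mm, the top (grip here, from any side).
- empty_pot: Open, empty straight-sided steel pot, 60 mm in diameter, 80 mm high, wall 3 mm, 0.13 kg, on the middle ring of the caddy's rear row. Origin: centre of underside, z up. Once the bottles are away, grip it across its outside near the rim, fingers ahead of and behind it (along the caddy's x).
- full_pot: The full pot: a like steel pot, 60 mm in diameter, 80 mm high, with a fixed white lid of the same diameter (edge to 86 mm, top 88 mm) and a black button 16 mm in diameter up to 95 mm; 0.3 kg. Origin: centre of underside, z up. Stands alone on the counter between robot and caddy. Grip across its outside.
- caddy: Fixed steel tray 148 (x) by 236 (y) mm, rim 20 mm high, floor 3 mm thick. Origin: centre of underside; x away from the robot to the rear row, y left; yaw within 0.2 rad. Ring centres (x, y) in mm: front (-31, 38), (-31, -38) for bottles; rear (31, 0) for the pot, (31, 76), (31, -76) for shaker and jar; things start within 2 mm of them. End loops to y 137; spatulas 17 mm high in the front corners.
- mat: Fixed black rubber mat flat on the counter at the left or right, 220 mm (x) by 130 mm (y), 4 mm thick (ribs rise 0.5 mm more, look only): the side area for both bottles. Origin: centre of its underside, x along its length, z up.
- wash_tray: Fixed grey plastic wash-up tray on the other side, 200 mm (x) by 150 mm (y) outside, wall 4 mm, rim 22 mm high, inner floor 4 mm above the counter. Origin: centre of its underside, x along its length, z up.
- shaker: Aluminium shaker with a domed perforated top, 56 mm in diameter, 96 mm high, at one end of the caddy's rear row; stays there. Origin: centre of its underside.
- ceramic_jar: White ceramic jar with a wooden lid and knob, 58 mm in diameter, 94 mm high, at the other end of the caddy's rear row; stays there. Origin: centre of its underside.
Mind the look-alikes: they are no part of the job. Leave any green look-alike of the syrup_bottle alone.

How it is judged:
By the outcome, as a careful person would: the job done as asked, in the order asked, and still so for the second after the job is handed in, with the robot touching nothing.
It also fails if it takes over 128 s, if anything falls off the work surface, if the arm or the gripper's body presses on something with over 40 N, if the wrist force passes 120 N, or if a joint passes its speed limit or range.

### The arm

A 6-joint arm with a two-finger parallel gripper is mounted at the origin on the work surface. World frame = base frame: x ahead of the robot, y to its left, z up, the work surface at z = 0. Lengths are in m, angles in degrees, forces in N, time in s.
With the tool pointing down it reaches from about 0.25 to 0.8 m from the base axis. Payload 3.9 kg.
Tool frame: the origin (TCP) lies on the centre line of the jaws, within the pads' length; the fingertips stand 14 mm ahead of it and the grasp point (between the pads) lies 5 mm behind it; z points along the fingers, x is the direction in which the jaws open and shut, and the axes are right-handed (so a half turn about z gives the same grasp; the last joint's range is limited). The gripper opens to 85 mm and grips with 20 to 120 N. Pads are 22 mm wide; open, the fingers measure 114 mm over their backs; the gripper's body (76 mm by 85 mm) begins 54 mm behind the grasp point. The pads swing forward as they close: fully open they stand 13 mm farther back than shut.
Start: joints at [64.229, 14.897, -7.913, 67.191, 0, 90], TCP at [0.228, 0.473, 0.245] pointing down, gripper open.
Joint ranges: [-159.42, 159.42], [-47.68, 98.78], [-73.54, 78.23], [-108.79, 121.32], [-90, 84.71], [-180, 180]. Speed limits (degrees/s): [147.25, 147.25, 180, 180, 180, 180].

### API

Orientations are given as [roll, pitch, yaw] about the fixed x, y, z axes, in that order (R = Rz(yaw) Ry(pitch) Rx(roll)).
In Python, from rig import r, viewer, job_done gives the robot as it stands.
- The arm moves only by the tool move_arm, never from a script. Its argument "moves" is a list of rows, each an object of numbers: "hand": the opening, from 0 (shut) to 1 (fully open); "tx", "ty", "tz": the shift along the tool's x, y, z in cm; "yaw": the turn about the tool's z in degrees. A call has 1 to 5 rows; each row shifts and turns the pose as measured when the row begins, along the tool's axes as they then stand; what a row does not reach is not made up. A row lasts 1/12 s, in which the tool goes at most 41.7 mm and 7.16 degrees, less where a joint would pass 70% of its speed; a pose out of reach is approached as far as the arm can. A call with a gripper value outside its range is refused whole. The fingers move at their own pace and stop on an object; "newtons" is the grip in N (left out, the last holds). Time passes only in rows, so rows that do not move let the fingers close. It gives the time, the measured TCP pose, the force and the opening at its end, in the units of the state.
- r.get_obs(): the state, without advancing time (a new reading comes with each control period).
- viewer.capture(name): name is "scene" or "top" or "wrist"; returns a dict with "pixels" (420x560x3 uint8, blue, green, red), "fovy" (degrees; the focal length in pixels is half the picture's height over the tangent of half this angle, whatever the lens; pixels are square), "cx", "cy" (the principal point, pixels), "R" (3x3) and "t" (3): a world point X has camera coordinates R X + t. Camera axes: x right, y down, z forward; pixel columns grow to the right and rows downward; lengths in m; the calibration is good to about 2 mm. A picture is of the moment at which its call begins. There is no depth.
- job_done(): hands the job in, once; it reports no verdict.
The state is a dict: "t": time; "qpos": joint angles; "joint_velocities": joint speeds; "joint_efforts": joint torques, N m; "tool_pos": TCP position; "tool_rot": TCP orientation; "wrist_force": force on the tool from outside, world axes, zero at the start; "wrist_torque": the same for the moment, N m; "width": finger opening in m.
Only numpy, scipy, OpenCV 4.12 (cv2) and the standard library are available. Lean on these libraries where they do the work, as an engineer would, in place of code of your own. Each camera call takes 0.05 s, during which the arm holds its last target. There are 200 camera calls.

## Working session

There is one attempt and no reset: what is moved stays moved. The work goes in short steps, Python scripts to look and compute and a tool call to move; the robot and the scene stay as the last step left them, time stands still between calls to the robot, and variables do not carry over. Pictures are saved under pics/ and viewed, about 12 in all and at most 16, crops included, and the job is handed in when it is done.

Besides the shell and the picture viewer there is one more tool, called after "Emit:" in YAML: its name, and indented under it one key for each argument. move_arm: Moves the arm, as the interface text tells. Its arguments: {"type":"object","properties":{"moves":{"type":"array"},"newtons":{"type":"number"}},"required":["moves"]}

```bash
mkdir -p pics; ls; cat > h.py <<'E'
import numpy as np,cv2
from rig import r,viewer,job_done
def cap(n,f):
    d=viewer.capture(n); cv2.imwrite('pics/'+f+'.png',d['pixels']); np.savez('pics/'+f+'.npz',**{k:np.array(v) for k,v in d.items()}); return d
def load(f): return dict(np.load('pics/'+f+'.npz'))
def K(d):
    f=d['pixels'].shape[0]/2/np.tan(np.radians(float(d['fovy'])/2)); return f
def ray(d,u,v):
    R=np.array(d['R']);t=np.array(d['t']);f=K(d)
    return -R.T@t, R.T@np.array([(u-float(d['cx']))/f,(v-float(d['cy']))/f,1])
def onz(d,u,v,z):
    c,k=ray(d,u,v); return (c+k*(z-c[2])/k[2])[:2]
def proj(d,X):
    p=np.array(d['R'])@np.array(X)+np.array(d['t']); return np.array([d['cx'],d['cy']],float)+K(d)*p[:2]/p[2]
E
python3 - <<'E'
from h import *
import numpy as np
a=cap('top','top0');b=cap('scene','sc0')
cv2.imwrite('pics/both.png',cv2.resize(np.hstack([a['pixels'],b['pixels']]),(800,300)))
for d in(a,b): print(d['fovy'],d['cx'],d['cy'],np.round(-np.array(d['R']).T@np.array(d['t']),3),np.round(d['R'],2).tolist())
print(r.get_obs())
E
```

```text
pics
47.62369937259966 276.76217667209477 213.1601115137202 [ 0.422 -0.003  1.215] [[0.0, -1.0, -0.0], [-0.99, -0.0, -0.16], [0.16, 0.0, -0.99]]
45.59065128214635 278.13850776624724 204.8659295542801 [ 1.394 -0.36   0.917] [[0.41, 0.91, 0.02], [0.65, -0.27, -0.71], [-0.64, 0.3, -0.7]]
{'t': 0.1, 'qpos': array([ 6.42284757e+01,  1.49312274e+01, -7.97749383e+00,  6.71914313e+01,
       -1.50567125e-04,  9.00015859e+01]), 'joint_velocities': array([-0.0116228 , -0.06708376,  0.16914257,  0.02156759, -0.01150896,
       -0.00549607]), 'joint_efforts': array([-1.38276868e-03, -4.06509411e+01,  2.54527026e+01,  1.00908650e-02,
       -1.02244260e-04, -6.51678775e-06]), 'tool_pos': array([0.22800585, 0.47224973, 0.24456069]), 'tool_rot': array([1.79999847e+02, 1.00152507e-01, 6.42268898e+01]), 'wrist_force': array([ 0.06324034, -0.60711044,  0.4633898 ]), 'wrist_torque': array([ 0.03306253, -0.02475943, -0.03027748]), 'width': 0.08524609874895932}
```

View pics/top0.png

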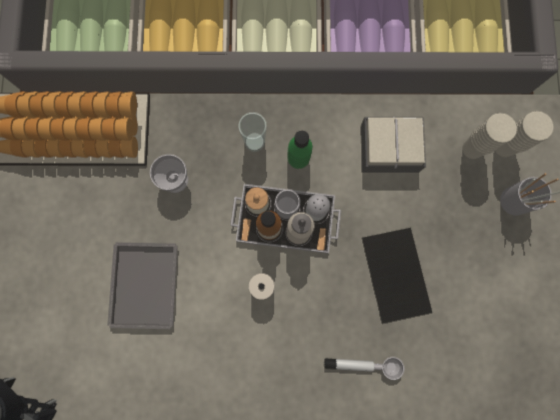

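View pics/sc0.png

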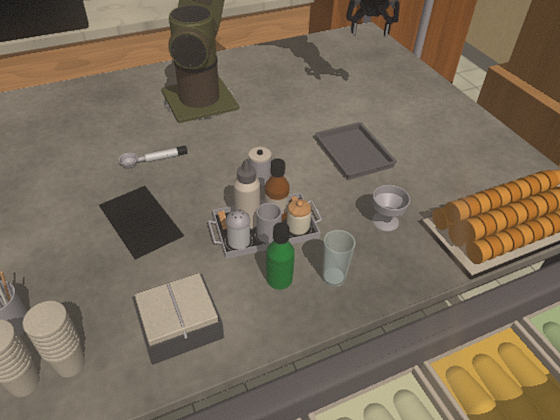

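Top view: syrup bottle (268,222) and squeeze bottle (300,228) are at the caddy's front, the empty pot is at (287,203), and the lidded pot at (262,287). The mat is at (397,275) and the wash tray at (143,285). I'll zoom in to measure.

```bash
python3 - <<'E'
from h import *
a=load('top0')['pixels'];b=load('sc0')['pixels']
c=cv2.resize(a[180:260,228:348],None,fx=6,fy=6,interpolation=cv2.INTER_CUBIC)
c=cv2.convertScaleAbs(c,alpha=1.5)
cv2.imwrite('pics/c1.png',c)
d=load('top0')
# mat & tray by masks
g=cv2.cvtColor(d['pixels'],cv2.COLOR_BGR2GRAY)
m=((g<40)*255).astype(np.uint8); m[:220]=0;m[330:]=0;m[:,:350]=0;m[:,440:]=0
cs=max(cv2.findContours(m,0,2)[0],key=cv2.contourArea); R=cv2.minAreaRect(cs)
q=np.array([onz(d,*p,0.004) for p in cv2.boxPoints(R)]);print('mat',q.round(3).tolist(),q.mean(0))
# tray inner floor
for p in [(116,244),(175,244),(176,328),(109,328)]: print('tray',onz(d,*p,0.022).round(3))
# white lid
hsv=cv2.cvtColor(d['pixels'],cv2.COLOR_BGR2HSV)
m=((g>150)*255).astype(np.uint8); m[:270]=0;m[310:]=0;m[:,:240]=0;m[:,285:]=0
cs=max(cv2.findContours(m,0,2)[0],key=cv2.contourArea); print('lid',cv2.minEnclosingCircle(cs),cv2.boundingRect(cs))
(x,y),rr=cv2.minEnclosingCircle(cs); print(onz(d,x,y,.088), 'button',onz(d,262,287,.095))
E
```

```text
mat [[0.44, -0.319], [0.44, -0.322], [0.437, -0.321], [0.437, -0.319]] [ 0.43871341 -0.32027764]
tray [0.542 0.403]
tray [0.542 0.255]
tray [0.337 0.244]
tray [0.336 0.408]
lid ((260.95001220703125, 285.82501220703125), 12.658406257629395) (249, 274, 25, 25)
[0.43814679 0.03533856] button [0.4353542  0.03263461]
```

View pics/c1.png

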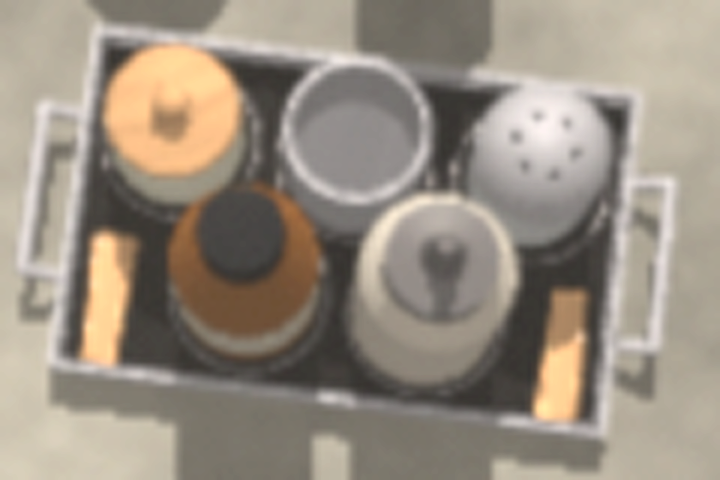

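```bash
python3 - <<'E'
from h import *
d=load('top0')
P=lambda u,v,z: onz(d,228+(u+.5)/6-.5,180+(v+.5)/6-.5,z)
q=np.array([P(97,28,.02),P(637,95,.02),P(604,432,.02),P(52,364,.02)])
print(q.round(3).tolist()); c=q.mean(0)
print('sides',[np.linalg.norm(q[i]-q[(i+1)%4]).round(3) for i in range(4)])
yv=(q[0]-q[1])+(q[3]-q[2]); yaw=np.arctan2(-yv[0],yv[1]); xv=(q[0]-q[3])+(q[1]-q[2]);print('c',c,'yaw',np.degrees(yaw),np.degrees(np.arctan2(xv[1],xv[0])))
R=np.array([[np.cos(yaw),-np.sin(yaw)],[np.sin(yaw),np.cos(yaw)]])
for n,p in dict(syr=(-.031,.038),sq=(-.031,-.038),pot=(.031,0),L=(.031,.076),Rr=(.031,-.076)).items(): print(n,(c+R@p).round(4))
print('meas syr',P(242,234,.175),'sq',P(442,262,.167),'pot',P(358,132,.083),'jar lid',P(172,112,.09))
m=np.array([onz(d,*p,.004) for p in [(363,239),(409,230),(430,314),(384,322)]]);print(m.round(3).tolist(),m.mean(0),[np.linalg.norm(m[i]-m[(i+1)%4]).round(3) for i in range(4)])
o=r.get_obs();print(o['tool_pos'],o['tool_rot'])
E
```

```text
[[0.697, 0.084], [0.669, -0.147], [0.525, -0.131], [0.553, 0.101]]
sides [np.float64(0.233), np.float64(0.145), np.float64(0.233), np.float64(0.146)]
c [ 0.61077317 -0.02313881] yaw -6.975256389487005 -6.531081145829835
syr [0.5846 0.0183]
sq [ 0.5754 -0.0571]
pot [ 0.6415 -0.0269]
L [0.6508 0.0485]
Rr [ 0.6323 -0.1023]
meas syr [0.58399999 0.01821068] sq [ 0.57494533 -0.05585261] pot [ 0.64008741 -0.02647218] jar lid [0.64671127 0.04836521]
[[0.558, -0.222], [0.582, -0.34], [0.371, -0.383], [0.351, -0.268]] [ 0.4657458  -0.30342365] [np.float64(0.121), np.float64(0.215), np.float64(0.117), np.float64(0.212)]
[0.22800585 0.47224973 0.24456069] [1.79999847e+02 1.00152507e-01 6.42268898e+01]
```

Emit:
move_arm:
  moves:
    - {"hand": 1,"yaw": 7.1}
    - {"hand": 1,"yaw": 7.1}
    - {"hand": 1,"yaw": 7.1}
    - {"hand": 1,"yaw": 7.1}
    - {"hand": 1,"yaw": 7.1}
  newtons: 40

```text
validation failed for argument at $.mo...
```

Emit:
move_arm:
  moves:
    - {"hand": 1,"yaw": 7.1}
    - {"hand": 1,"yaw": 7.1}
    - {"hand": 1,"yaw": 7.1}
    - {"hand": 1,"yaw": 7.1}
    - {"hand": 1,"yaw": 7.1}

```text
validation failed for argument at $.mo...
```

```bash
cat >> h.py <<'E'
from scipy.spatial.transform import Rotation as Ro
def go(x,y,z,yaw=-6.8):
    o=r.get_obs();R=Ro.from_euler('xyz',o['tool_rot'],degrees=True).as_matrix()
    print('t',o['t'],'pos',o['tool_pos'].round(4),'rot',o['tool_rot'].round(2),'w',round(o['width'],4),'F',o['wrist_force'].round(1),'| d cm',(R.T@(np.array([x,y,z])-o['tool_pos'])*100).round(2),'yaw',round(o['tool_rot'][2]-yaw,2))
E
python3 -c "
from h import *
go(.575,-.0565,.25)"
```

```text
t 0.1 pos [0.228  0.4722 0.2446] rot [1.800e+02 1.000e-01 6.423e+01] w 0.0852 F [ 0.1 -0.6  0.5] | d cm [-32.53  54.24  -0.49] yaw 71.03
```

Emit:
move_arm:
  moves:
    - {"hand": 1,"tx": 0,"ty": 0,"tz": 0,"yaw": 7.1}
    - {"hand": 1,"tx": 0,"ty": 0,"tz": 0,"yaw": 7.1}
    - {"hand": 1,"tx": 0,"ty": 0,"tz": 0,"yaw": 7.1}
    - {"hand": 1,"tx": 0,"ty": 0,"tz": 0,"yaw": 7.1}
    - {"hand": 1,"tx": 0,"ty": 0,"tz": 0,"yaw": 7.1}
  newtons: 40

```text
t: 0.52
tool_pos: [0.2271, 0.4704, 0.2419]
tool_rot: [179.7, 0.4, 28.1]
wrist_force: [-0.6, -0.2, -0.1]
width: 0.0852
```

Emit:
move_arm:
  moves:
    - {"hand": 1,"tx": 0,"ty": 0,"tz": 0,"yaw": 7.1}
    - {"hand": 1,"tx": 0,"ty": 0,"tz": 0,"yaw": 7.1}
    - {"hand": 1,"tx": 0,"ty": 0,"tz": 0,"yaw": 7.1}
    - {"hand": 1,"tx": 0,"ty": 0,"tz": 0,"yaw": 7.1}
    - {"hand": 1,"tx": 0,"ty": 0,"tz": -1,"yaw": 6}

```text
t: 0.93
tool_pos: [0.2258, 0.4675, 0.2476]
tool_rot: [179.1, 0.3, -6.9]
wrist_force: [0.1, -0.4, -0.9]
width: 0.0853
```

Emit:
move_arm:
  moves:
    - {"hand": 1,"tx": 1.5,"ty": 3.5,"tz": -0.3,"yaw": 0}
    - {"hand": 1,"tx": 1.5,"ty": 3.5,"tz": -0.3,"yaw": 0}
    - {"hand": 1,"tx": 1.5,"ty": 3.5,"tz": -0.3,"yaw": 0}
    - {"hand": 1,"tx": 1.5,"ty": 3.5,"tz": -0.3,"yaw": 0}
    - {"hand": 1,"tx": 1.5,"ty": 3.5,"tz": -0.3,"yaw": 0}

```text
t: 1.35
tool_pos: [0.2794, 0.2861, 0.2627]
tool_rot: [179.1, 0.4, -6.4]
wrist_force: [0.9, -0.6, 0.4]
width: 0.0854
```

```bash
python3 -c "
from h import *
go(.575,-.0565,.25)"
```

```text
t 1.35 pos [0.2794 0.2861 0.2627] rot [179.13   0.4   -6.44] w 0.0854 F [ 0.9 -0.6  0.4] | d cm [33.22 30.71  1.5 ] yaw 0.36
```

Emit:
move_arm:
  moves:
    - {"hand": 1,"tx": 2.8,"ty": 2.6,"tz": 0,"yaw": 0}
    - {"hand": 1,"tx": 2.8,"ty": 2.6,"tz": 0,"yaw": 0}
    - {"hand": 1,"tx": 2.8,"ty": 2.6,"tz": 0,"yaw": 0}
    - {"hand": 1,"tx": 2.8,"ty": 2.6,"tz": 0,"yaw": 0}
    - {"hand": 1,"tx": 2.8,"ty": 2.6,"tz": 0,"yaw": 0}

```text
t: 1.77
tool_pos: [0.403, 0.1314, 0.2638]
tool_rot: [179.1, 0.5, -6.2]
wrist_force: [0.2, 0.2, 0.7]
width: 0.0855
```

Emit:
move_arm:
  moves:
    - {"hand": 1,"tx": 2.8,"ty": 2.6,"tz": 0,"yaw": 0}
    - {"hand": 1,"tx": 2.8,"ty": 2.6,"tz": 0,"yaw": 0}
    - {"hand": 1,"tx": 2.8,"ty": 2.6,"tz": 0,"yaw": 0}
    - {"hand": 1,"tx": 2.8,"ty": 2.6,"tz": 0,"yaw": 0}
    - {"hand": 1,"tx": 2.8,"ty": 2.6,"tz": 0,"yaw": 0}

```text
t: 2.18
tool_pos: [0.5311, -0.0226, 0.2631]
tool_rot: [179.1, 0.7, -6.3]
wrist_force: [0.6, 1.3, 0.7]
width: 0.0854
```

```bash
python3 -c "
from h import *
go(.575,-.0565,.25);cap('wrist','w1')"
```

```text
t 2.1833 pos [ 0.5311 -0.0226  0.2631] rot [179.13   0.66  -6.31] w 0.0854 F [0.6 1.3 0.7] | d cm [4.75 2.86 1.3 ] yaw 0.49
```

View pics/w1.png

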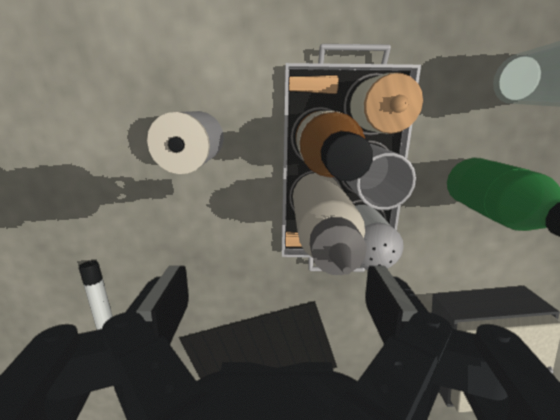

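The wrist view shows the syrup cap at (347,156), the squeeze cap at (337,247), the button at (176,144) and the empty pot rim at (387,181). I'll cross-check these against the top view.

```bash
python3 -c "
from h import *
d=load('w1')
for n,u,v,z in [('syr',347,156,.175),('sq',337,247,.167),('btn',176,144,.095),('pot',387,181,.083),('jarlid',391,101,.09),('mat',315,302,.004),('c',286,66,.02),('c',420,68,.02),('c',284,256,.02)]: print(n,onz(d,u,v,z).round(4))
print(onz(d,180,142,.088))
"
```

```text
syr [0.5847 0.0196]
sq [ 0.5756 -0.0535]
btn [0.4397 0.0346]
pot [ 0.6424 -0.0262]
jarlid [0.6435 0.0509]
mat [ 0.5638 -0.2198]
c [0.5525 0.0987]
c [0.6984 0.0804]
c [ 0.5267 -0.132 ]
[0.44153172 0.03550849]
```

Emit:
move_arm:
  moves:
    - {"hand": 1,"tx": 2.4,"ty": 1.4,"tz": 0,"yaw": 0.3}
    - {"hand": 1,"tx": 2.3,"ty": 1.4,"tz": 0,"yaw": 0.2}
    - {"hand": 1,"tx": 0,"ty": 0,"tz": 0,"yaw": 0}

```text
t: 2.48
tool_pos: [0.5811, -0.0661, 0.2596]
tool_rot: [178.8, 0.6, -7.4]
wrist_force: [-0.2, 0.8, -0.4]
width: 0.0853
```

```bash
python3 -c "
from h import *
go(.5753,-.0555,.158)"
```

```text
t 2.4833 pos [ 0.5811 -0.0661  0.2596] rot [178.84   0.6   -7.44] w 0.0853 F [-0.2  0.8 -0.4] | d cm [-0.6  -1.18 10.15] yaw -0.64
```

Emit:
move_arm:
  moves:
    - {"hand": 1,"tx": -0.6,"ty": -1.2,"tz": 1,"yaw": -0.5}
    - {"hand": 1,"tx": 0,"ty": 0,"tz": 2,"yaw": 0}
    - {"hand": 1,"tx": 0,"ty": 0,"tz": 2,"yaw": 0}
    - {"hand": 1,"tx": 0,"ty": 0,"tz": 0,"yaw": 0}

```text
t: 2.82
tool_pos: [0.5762, -0.0547, 0.2063]
tool_rot: [178.9, 0.7, -7.1]
wrist_force: [-1.3, 0.6, -0.1]
width: 0.0856
```

```bash
python3 -c "
from h import *
go(.5753,-.0555,.158)"
```

```text
t 2.8167 pos [ 0.5762 -0.0547  0.2063] rot [178.87   0.71  -7.12] w 0.0856 F [-1.3  0.6 -0.1] | d cm [-0.02 -0.    4.84] yaw -0.32
```

Emit:
move_arm:
  moves:
    - {"hand": 1,"tx": 0,"ty": 0,"tz": 1.6,"yaw": 0}
    - {"hand": 1,"tx": 0,"ty": 0,"tz": 1.6,"yaw": 0}
    - {"hand": 1,"tx": 0,"ty": 0,"tz": 1.5,"yaw": 0}
    - {"hand": 1,"tx": 0,"ty": 0,"tz": 0,"yaw": 0}

```text
t: 3.15
tool_pos: [0.5737, -0.0536, 0.1594]
tool_rot: [178.9, 0.8, -7.0]
wrist_force: [-1.5, -0.2, 0.1]
width: 0.0856
```

```bash
python3 -c "
from h import *
go(.5753,-.0555,.158)"
```

```text
t 3.15 pos [ 0.5737 -0.0536  0.1594] rot [178.89   0.81  -7.04] w 0.0856 F [-1.5 -0.2  0.1] | d cm [0.18 0.16 0.14] yaw -0.24
```

Emit:
move_arm:
  moves:
    - {"hand": 0,"tx": 0.15,"ty": 0.15,"tz": 0.1,"yaw": 0}
    - {"hand": 0,"tx": 0,"ty": 0,"tz": 0,"yaw": 0}
    - {"hand": 0,"tx": 0,"ty": 0,"tz": 0,"yaw": 0}
    - {"hand": 0,"tx": 0,"ty": 0,"tz": 0,"yaw": 0}
    - {"hand": 0,"tx": 0,"ty": 0,"tz": 0,"yaw": 0}
  newtons: 40

```text
t: 3.57
tool_pos: [0.5764, -0.0547, 0.1627]
tool_rot: [178.9, 0.6, -7.0]
wrist_force: [0.4, -0.1, -4.3]
width: 0.0426
```

```bash
python3 -c "
from h import *
go(.5753,-.0555,.158)"
```

```text
t 3.5667 pos [ 0.5764 -0.0547  0.1627] rot [178.91   0.59  -6.99] w 0.0426 F [ 0.4 -0.1 -4.3] | d cm [-0.09  0.08  0.47] yaw -0.19
```

Emit:
move_arm:
  moves:
    - {"hand": 0,"tx": 0,"ty": 0,"tz": -1.5,"yaw": 0}
    - {"hand": 0,"tx": 0,"ty": 0,"tz": -3,"yaw": 0}
    - {"hand": 0,"tx": 0,"ty": 0,"tz": -3,"yaw": 0}
    - {"hand": 0,"tx": 0,"ty": 0,"tz": -2,"yaw": 0}
    - {"hand": 0,"tx": 0,"ty": 0,"tz": 0,"yaw": 0}

```text
t: 3.98
tool_pos: [0.5743, -0.0527, 0.2584]
tool_rot: [178.9, 1.2, -7.0]
wrist_force: [1.1, 1.0, -2.3]
width: 0.0421
```

Emit:
move_arm:
  moves:
    - {"hand": 0,"tx": 0,"ty": 1.5,"tz": 0,"yaw": 0}
    - {"hand": 0,"tx": -0.4,"ty": 3,"tz": 0,"yaw": 0}
    - {"hand": 0,"tx": -0.4,"ty": 3.5,"tz": 0,"yaw": 0}
    - {"hand": 0,"tx": -0.4,"ty": 3.5,"tz": 0,"yaw": 0}
    - {"hand": 0,"tx": -0.4,"ty": 3.5,"tz": 0,"yaw": 0}

```text
t: 4.4
tool_pos: [0.5416, -0.1961, 0.2572]
tool_rot: [179.3, 1.2, -6.2]
wrist_force: [0.2, 0.4, -3.2]
width: 0.0424
```

```bash
python3 -c "
from h import *
go(.525,-.290,.265)"
```

```text
t 4.4 pos [ 0.5416 -0.1961  0.2572] rot [179.28   1.18  -6.2 ] w 0.0424 F [ 0.2  0.4 -3.2] | d cm [-0.65  9.52 -0.65] yaw 0.6
```

Emit:
move_arm:
  moves:
    - {"hand": 0,"tx": -0.2,"ty": 3.2,"tz": 0,"yaw": 0}
    - {"hand": 0,"tx": -0.2,"ty": 2.8,"tz": 0,"yaw": 0}
    - {"hand": 0,"tx": 0,"ty": 1.5,"tz": 0,"yaw": 0}
    - {"hand": 0,"tx": 0,"ty": 0,"tz": 0,"yaw": 0}

```text
t: 4.73
tool_pos: [0.5238, -0.2799, 0.2517]
tool_rot: [179.2, 1.7, -6.6]
wrist_force: [0.4, 0.1, -4.1]
width: 0.0426
```

```bash
python3 -c "
from h import *
go(.525,-.290,.165);cap('wrist','w2');a=load('w2');b=cap('scene','s2')
cv2.imwrite('pics/v2.png',cv2.resize(b['pixels'][60:340,60:340],(560,560)))"
```

```text
t 4.7333 pos [ 0.5238 -0.2799  0.2517] rot [179.16   1.66  -6.65] w 0.0426 F [ 0.4  0.1 -4.1] | d cm [0.49 0.86 8.67] yaw 0.15
```

View pics/v2.png

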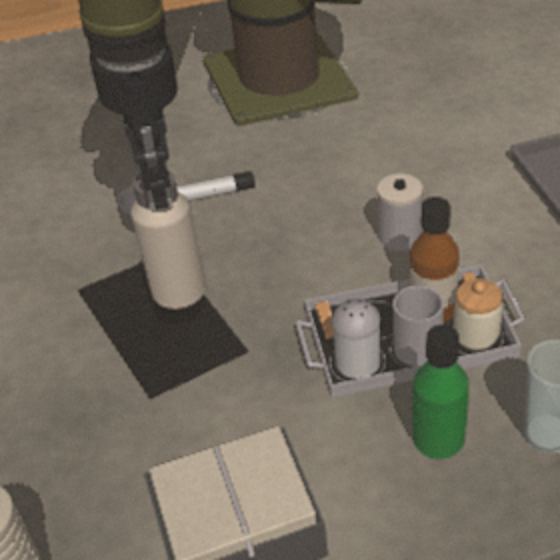

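Emit:
move_arm:
  moves:
    - {"hand": 0,"tx": 0.3,"ty": 0.8,"tz": 1.5,"yaw": 0}
    - {"hand": 0,"tx": 0,"ty": 0,"tz": 2.5,"yaw": 0}
    - {"hand": 0,"tx": 0,"ty": 0,"tz": 2,"yaw": 0}
    - {"hand": 0,"tx": 0,"ty": 0,"tz": 1,"yaw": 0}
    - {"hand": 0,"tx": 0,"ty": 0,"tz": 0,"yaw": 0}

```text
t: 5.25
tool_pos: [0.5253, -0.2789, 0.1777]
tool_rot: [179.6, 1.7, -6.1]
wrist_force: [-0.9, 0.9, -3.1]
width: 0.0423
```

```bash
python3 -c "
from h import *
go(.525,-.290,.162)"
```

```text
t 5.25 pos [ 0.5253 -0.2789  0.1777] rot [179.59   1.68  -6.11] w 0.0423 F [-0.9  0.9 -3.1] | d cm [0.14 1.1  1.57] yaw 0.69
```

Emit:
move_arm:
  moves:
    - {"hand": 0,"tx": 0,"ty": 0.5,"tz": 0.7,"yaw": 0}
    - {"hand": 0,"tx": 0,"ty": 0,"tz": 0.4,"yaw": 0}
    - {"hand": 0,"tx": 0,"ty": 0,"tz": 0.3,"yaw": 0}
    - {"hand": 0,"tx": 0,"ty": 0,"tz": 0,"yaw": 0}

```text
t: 5.58
tool_pos: [0.5255, -0.2809, 0.1635]
tool_rot: [179.7, 1.6, -5.8]
wrist_force: [0.2, 1.1, -3.1]
width: 0.0423
```

Emit:
move_arm:
  moves:
    - {"hand": 0,"tx": 0,"ty": 0,"tz": 0.3,"yaw": 0}
    - {"hand": 0,"tx": 0,"ty": 0,"tz": 0.2,"yaw": 0}
    - {"hand": 0,"tx": 0,"ty": 0,"tz": 0,"yaw": 0}

```text
t: 5.83
tool_pos: [0.5262, -0.2812, 0.1641]
tool_rot: [179.5, 1.4, -5.8]
wrist_force: [0.6, 0.5, -3.3]
width: 0.0426
```

Emit:
move_arm:
  moves:
    - {"hand": 0,"tx": 0,"ty": 0,"tz": 0.4,"yaw": 0}
    - {"hand": 0,"tx": 0,"ty": 0,"tz": 0.4,"yaw": 0}

```text
t: 6.0
tool_pos: [0.5276, -0.2821, 0.1627]
tool_rot: [179.3, 1.0, -5.8]
wrist_force: [-8.2, 5.3, 29.9]
width: 0.0418
```

Emit:
move_arm:
  moves:
    - {"hand": 0,"tx": 0,"ty": 0,"tz": -0.2,"yaw": 0}
    - {"hand": 1,"tx": 0,"ty": 0,"tz": 0,"yaw": 0}
    - {"hand": 1,"tx": 0,"ty": 0,"tz": 0,"yaw": 0}
    - {"hand": 1,"tx": 0,"ty": 0,"tz": 0,"yaw": 0}
    - {"hand": 1,"tx": 0,"ty": 0,"tz": 0,"yaw": 0}

```text
t: 6.42
tool_pos: [0.5305, -0.2837, 0.1683]
tool_rot: [179.1, 0.5, -5.8]
wrist_force: [-0.5, 0.1, 0.5]
width: 0.0852
```

Emit:
move_arm:
  moves:
    - {"hand": 1,"tx": 0,"ty": 0,"tz": -1.5,"yaw": 0}
    - {"hand": 1,"tx": 0,"ty": 0,"tz": -3,"yaw": 0}
    - {"hand": 1,"tx": 0,"ty": 0,"tz": -3,"yaw": 0}
    - {"hand": 1,"tx": 0,"ty": 0,"tz": -2,"yaw": 0}
    - {"hand": 1,"tx": 0,"ty": 0,"tz": 0,"yaw": 0}

```text
t: 6.83
tool_pos: [0.5303, -0.2818, 0.2621]
tool_rot: [179.3, 0.9, -5.9]
wrist_force: [1.0, -0.4, 0.4]
width: 0.0854
```

```bash
python3 -c "
from h import *
go(.584,.0187,.255)"
```

```text
t 6.8333 pos [ 0.5303 -0.2818  0.2621] rot [179.31   0.89  -5.85] w 0.0854 F [ 1.  -0.4  0.4] | d cm [  2.29 -30.44   0.31] yaw 0.95
```

Emit:
move_arm:
  moves:
    - {"hand": 1,"tx": 0.2,"ty": -2,"tz": 0,"yaw": 0.3}
    - {"hand": 1,"tx": 0.3,"ty": -3.5,"tz": 0,"yaw": 0.2}
    - {"hand": 1,"tx": 0.3,"ty": -3.8,"tz": 0,"yaw": 0}
    - {"hand": 1,"tx": 0.3,"ty": -3.8,"tz": 0,"yaw": 0}
    - {"hand": 1,"tx": 0.3,"ty": -3.8,"tz": 0,"yaw": 0}

```text
t: 7.25
tool_pos: [0.5652, -0.1192, 0.2565]
tool_rot: [179.0, 0.7, -7.2]
wrist_force: [1.2, -0.2, 0.4]
width: 0.0854
```

Emit:
move_arm:
  moves:
    - {"hand": 1,"tx": 0.3,"ty": -3.8,"tz": 0,"yaw": 0}
    - {"hand": 1,"tx": 0.3,"ty": -3.5,"tz": 0,"yaw": 0}
    - {"hand": 1,"tx": 0.2,"ty": -3,"tz": 0,"yaw": 0}
    - {"hand": 1,"tx": 0,"ty": -2,"tz": 0,"yaw": 0}
    - {"hand": 1,"tx": 0,"ty": 0,"tz": 0,"yaw": 0}

```text
t: 7.67
tool_pos: [0.5889, 0.0148, 0.2475]
tool_rot: [179.2, 1.0, -6.8]
wrist_force: [-0.8, -0.1, -1.3]
width: 0.0853
```

```bash
python3 -c "
from h import *
go(.584,.0187,.159)
cap('wrist','w3')"
```

```text
t 7.6667 pos [0.5889 0.0148 0.2475] rot [179.2    1.02  -6.83] w 0.0853 F [-0.8 -0.1 -1.3] | d cm [-0.38 -0.45  8.85] yaw -0.03
```

View pics/w3.png

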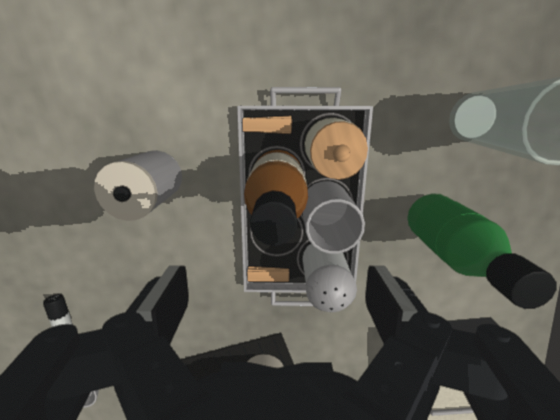

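Syrup cap is at (275,228) and upright, with the caddy undisturbed: corners (240,107), (371,107), (246,290).

```bash
python3 -c "
from h import *
d=load('w3')
for n,u,v,z in [('syr',276,223,.175),('btn',122,193,.095),('pot',335,225,.083),('c',240,107,.02),('c',371,107,.02),('c',246,290,.02)]: print(n,onz(d,u,v,z).round(4))
"
```

```text
syr [0.5882 0.0186]
btn [0.4407 0.0352]
pot [ 0.6415 -0.025 ]
c [0.555  0.0999]
c [0.6972 0.0829]
c [ 0.5267 -0.1306]
```

Emit:
move_arm:
  moves:
    - {"hand": 1,"tx": -0.4,"ty": -0.5,"tz": 1.5,"yaw": 0}
    - {"hand": 1,"tx": 0,"ty": 0,"tz": 2,"yaw": 0}
    - {"hand": 1,"tx": 0,"ty": 0,"tz": 0.5,"yaw": 0}
    - {"hand": 1,"tx": 0,"ty": 0,"tz": 0,"yaw": 0}

```text
t: 8.05
tool_pos: [0.5842, 0.0158, 0.2042]
tool_rot: [179.0, 1.1, -6.9]
wrist_force: [1.0, -1.5, 0.0]
width: 0.0854
```

```bash
python3 -c "
from h import *
go(.584,.0187,.159)"
```

```text
t 8.05 pos [0.5842 0.0158 0.2042] rot [178.98   1.08  -6.94] w 0.0854 F [ 1.  -1.5  0. ] | d cm [ 0.03 -0.37  4.51] yaw -0.14
```

Emit:
move_arm:
  moves:
    - {"hand": 1,"tx": 0.1,"ty": -0.4,"tz": 1.5,"yaw": 0}
    - {"hand": 1,"tx": 0,"ty": 0,"tz": 1.6,"yaw": 0}
    - {"hand": 1,"tx": 0,"ty": 0,"tz": 1.2,"yaw": 0}
    - {"hand": 1,"tx": 0,"ty": -0.1,"tz": 0,"yaw": 0}

```text
t: 8.38
tool_pos: [0.5859, 0.0155, 0.1616]
tool_rot: [178.9, 0.9, -7.3]
wrist_force: [-0.7, 0.5, -0.1]
width: 0.0858
```

```bash
python3 -c "
from h import *
go(.5847,.0187,.159)"
```

```text
t 8.3833 pos [0.5859 0.0155 0.1616] rot [178.92   0.95  -7.28] w 0.0858 F [-0.7  0.5 -0.1] | d cm [-0.15 -0.3   0.26] yaw -0.48
```

Emit:
move_arm:
  moves:
    - {"hand": 1,"tx": -0.1,"ty": -0.4,"tz": 0.4,"yaw": -0.4}
    - {"hand": 0,"tx": 0,"ty": -0.1,"tz": 0,"yaw": 0}
    - {"hand": 0,"tx": 0,"ty": 0,"tz": 0,"yaw": 0}
    - {"hand": 0,"tx": 0,"ty": 0,"tz": 0,"yaw": 0}
    - {"hand": 0,"tx": 0,"ty": 0,"tz": 0,"yaw": 0}

```text
t: 8.8
tool_pos: [0.5874, 0.0191, 0.1608]
tool_rot: [178.9, 0.7, -7.0]
wrist_force: [-0.4, 0.7, 0.0]
width: 0.0387
```

Emit:
move_arm:
  moves:
    - {"hand": 0,"tx": 0,"ty": 0,"tz": 0,"yaw": 0}
    - {"hand": 0,"tx": 0,"ty": 0,"tz": 0,"yaw": 0}

```text
t: 8.97
tool_pos: [0.5877, 0.0191, 0.1615]
tool_rot: [179.0, 0.7, -7.0]
wrist_force: [-0.1, 0.4, -3.1]
width: 0.0327
```

Emit:
move_arm:
  moves:
    - {"hand": 0,"tx": 0,"ty": 0,"tz": -1.5,"yaw": 0}
    - {"hand": 0,"tx": 0,"ty": 0,"tz": -3,"yaw": 0}
    - {"hand": 0,"tx": 0,"ty": 0,"tz": -3.5,"yaw": 0}
    - {"hand": 0,"tx": 0,"ty": 0,"tz": -3,"yaw": 0}
    - {"hand": 0,"tx": 0,"ty": 0,"tz": 0,"yaw": 0}

```text
t: 9.38
tool_pos: [0.5849, 0.0211, 0.2702]
tool_rot: [178.8, 1.5, -7.0]
wrist_force: [1.6, 1.2, -2.3]
width: 0.0328
```

Emit:
move_arm:
  moves:
    - {"hand": 0,"tx": -0.8,"ty": 1.5,"tz": 0,"yaw": 0}
    - {"hand": 0,"tx": -2,"ty": 3,"tz": 0,"yaw": 0}
    - {"hand": 0,"tx": -2,"ty": 3.2,"tz": 0,"yaw": 0}
    - {"hand": 0,"tx": -2,"ty": 3.2,"tz": 0,"yaw": 0}
    - {"hand": 0,"tx": -2,"ty": 3.2,"tz": 0,"yaw": 0}

```text
t: 9.8
tool_pos: [0.4814, -0.1074, 0.2702]
tool_rot: [179.0, 1.4, -6.3]
wrist_force: [0.5, -1.0, -3.3]
width: 0.0327
```

```bash
python3 -c "
from h import *
go(.412,-.315,.265)"
```

```text
t 9.8 pos [ 0.4814 -0.1074  0.2702] rot [179.01   1.39  -6.27] w 0.0327 F [ 0.5 -1.  -3.3] | d cm [-4.61 21.38  1.  ] yaw 0.53
```

Emit:
move_arm:
  moves:
    - {"hand": 0,"tx": -1,"ty": 3.5,"tz": 0,"yaw": 0}
    - {"hand": 0,"tx": -1,"ty": 3.5,"tz": 0,"yaw": 0}
    - {"hand": 0,"tx": -1,"ty": 3.5,"tz": 0,"yaw": 0}
    - {"hand": 0,"tx": -0.5,"ty": 3.5,"tz": 0,"yaw": 0}
    - {"hand": 0,"tx": -0.5,"ty": 3.5,"tz": 0,"yaw": 0}

```text
t: 10.22
tool_pos: [0.4078, -0.2811, 0.268]
tool_rot: [179.2, 2.2, -6.2]
wrist_force: [1.4, -0.6, -2.9]
width: 0.0327
```

Emit:
move_arm:
  moves:
    - {"hand": 0,"tx": 0,"ty": 2.8,"tz": 0,"yaw": 0}
    - {"hand": 0,"tx": 0,"ty": 1.3,"tz": 0,"yaw": 0}
    - {"hand": 0,"tx": 0,"ty": 0,"tz": 0,"yaw": 0}

```text
t: 10.47
tool_pos: [0.3965, -0.3295, 0.2645]
tool_rot: [179.1, 2.6, -6.7]
wrist_force: [0.5, 0.2, -2.6]
width: 0.0328
```

```bash
python3 -c "
from h import *
go(.412,-.315,.165);cap('wrist','w4')"
```

```text
t 10.4667 pos [ 0.3965 -0.3295  0.2645] rot [179.13   2.56  -6.72] w 0.0328 F [ 0.5  0.2 -2.6] | d cm [ 1.81 -1.77  9.85] yaw 0.08
```

View pics/w4.png

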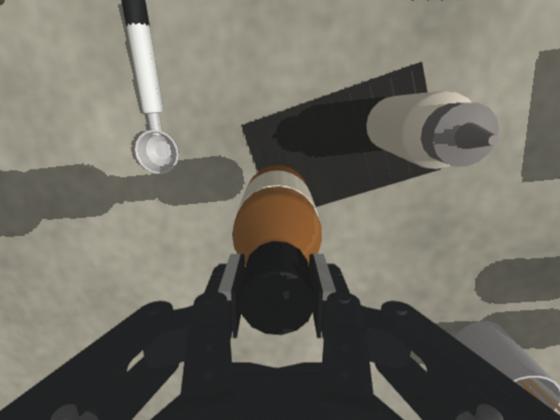

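The squeeze bottle stands upright on the mat and the syrup bottle is held firmly. I'll shift it onto the mat and lower it.

Emit:
move_arm:
  moves:
    - {"hand": 0,"tx": 1.6,"ty": -1.6,"tz": 1,"yaw": 0}
    - {"hand": 0,"tx": 0.3,"ty": -0.2,"tz": 2.5,"yaw": 0}
    - {"hand": 0,"tx": 0,"ty": 0,"tz": 2.5,"yaw": 0}
    - {"hand": 0,"tx": 0,"ty": 0,"tz": 1.5,"yaw": 0}
    - {"hand": 0,"tx": 0,"ty": 0,"tz": 0,"yaw": 0}

```text
t: 10.93
tool_pos: [0.4123, -0.3074, 0.1832]
tool_rot: [179.5, 2.7, -6.6]
wrist_force: [-0.6, 0.0, -3.4]
width: 0.0328
```

```bash
python3 -c "
from h import *
go(.412,-.315,.165)"
```

```text
t 10.9333 pos [ 0.4123 -0.3074  0.1832] rot [179.49   2.74  -6.58] w 0.0328 F [-0.6  0.  -3.4] | d cm [0.14 0.74 1.82] yaw 0.22
```

Emit:
move_arm:
  moves:
    - {"hand": 0,"tx": 0,"ty": 0.5,"tz": 0.9,"yaw": 0}
    - {"hand": 0,"tx": 0,"ty": 0.3,"tz": 0.6,"yaw": 0}
    - {"hand": 0,"tx": 0,"ty": 0,"tz": 0.4,"yaw": 0}
    - {"hand": 0,"tx": 0,"ty": 0,"tz": 0,"yaw": 0}

```text
t: 11.27
tool_pos: [0.4102, -0.3134, 0.1634]
tool_rot: [179.6, 2.8, -6.4]
wrist_force: [-0.5, -0.4, -3.7]
width: 0.0327
```

Emit:
move_arm:
  moves:
    - {"hand": 0,"tx": 0,"ty": 0,"tz": 0.3,"yaw": 0}

```text
t: 11.35
tool_pos: [0.4108, -0.3144, 0.1628]
tool_rot: [179.4, 2.7, -6.4]
wrist_force: [-5.5, 2.3, 29.4]
width: 0.0329
```

Emit:
move_arm:
  moves:
    - {"hand": 0,"tx": 0,"ty": 0,"tz": -0.1,"yaw": 0}
    - {"hand": 1,"tx": 0,"ty": 0,"tz": 0,"yaw": 0}
    - {"hand": 1,"tx": 0,"ty": 0,"tz": 0,"yaw": 0}
    - {"hand": 1,"tx": 0,"ty": 0,"tz": 0,"yaw": 0}
    - {"hand": 1,"tx": 0,"ty": 0,"tz": 0,"yaw": 0}

```text
t: 11.77
tool_pos: [0.4136, -0.317, 0.1685]
tool_rot: [179.1, 2.2, -6.5]
wrist_force: [0.0, -0.4, 0.1]
width: 0.0793
```

Emit:
move_arm:
  moves:
    - {"hand": 1,"tx": 0,"ty": 0,"tz": -1.5,"yaw": 0}
    - {"hand": 1,"tx": 0,"ty": 0,"tz": -3,"yaw": 0}
    - {"hand": 1,"tx": 0,"ty": 0,"tz": -3,"yaw": 0}
    - {"hand": 1,"tx": 0,"ty": 0,"tz": -2,"yaw": 0}
    - {"hand": 1,"tx": 0,"ty": 0,"tz": 0,"yaw": 0}

```text
t: 12.18
tool_pos: [0.4165, -0.3151, 0.2654]
tool_rot: [179.3, 2.4, -6.5]
wrist_force: [0.7, -0.6, -0.0]
width: 0.0855
```

```bash
python3 -c "
from h import *
go(.641,-.0265,.2)"
```

```text
t 12.1833 pos [ 0.4165 -0.3151  0.2654] rot [179.26   2.38  -6.45] w 0.0855 F [ 0.7 -0.6 -0. ] | d cm [ 19.32 -31.27   5.34] yaw 0.35
```

Emit:
move_arm:
  moves:
    - {"hand": 1,"tx": 1,"ty": -1.7,"tz": 0,"yaw": 0.2}
    - {"hand": 1,"tx": 2,"ty": -3.2,"tz": 0,"yaw": 0}
    - {"hand": 1,"tx": 2,"ty": -3.4,"tz": 0,"yaw": 0}
    - {"hand": 1,"tx": 2,"ty": -3.4,"tz": 0,"yaw": 0}
    - {"hand": 1,"tx": 2,"ty": -3.4,"tz": 0,"yaw": 0}

```text
t: 12.6
tool_pos: [0.5249, -0.1788, 0.2602]
tool_rot: [178.9, 2.1, -7.5]
wrist_force: [0.6, -0.8, -0.1]
width: 0.0852
```

Emit:
move_arm:
  moves:
    - {"hand": 1,"tx": 2,"ty": -3.4,"tz": 0,"yaw": 0}
    - {"hand": 1,"tx": 2,"ty": -3.4,"tz": 0,"yaw": 0}
    - {"hand": 1,"tx": 2,"ty": -3.4,"tz": 0,"yaw": 0}
    - {"hand": 1,"tx": 2,"ty": -3.2,"tz": 0,"yaw": 0}
    - {"hand": 1,"tx": 1,"ty": -1.5,"tz": 0,"yaw": 0}

```text
t: 13.02
tool_pos: [0.6388, -0.032, 0.2491]
tool_rot: [179.0, 2.2, -7.4]
wrist_force: [0.3, -0.3, 0.0]
width: 0.0851
```

```bash
python3 -c "
from h import *
go(.641,-.0265,.2)"
```

```text
t 13.0167 pos [ 0.6388 -0.032   0.2491] rot [178.99   2.23  -7.37] w 0.0851 F [ 0.3 -0.3  0. ] | d cm [ 0.33 -0.66  4.89] yaw -0.57
```

Emit:
move_arm:
  moves:
    - {"hand": 1,"tx": 0.2,"ty": -0.7,"tz": 1.5,"yaw": -0.4}
    - {"hand": 1,"tx": 0,"ty": 0,"tz": 3,"yaw": 0}
    - {"hand": 1,"tx": 0,"ty": 0,"tz": 3,"yaw": 0}
    - {"hand": 1,"tx": 0,"ty": 0,"tz": 2,"yaw": 0}
    - {"hand": 1,"tx": 0,"ty": 0,"tz": 0,"yaw": 0}

```text
t: 13.43
tool_pos: [0.6433, -0.0182, 0.1463]
tool_rot: [179.1, 2.1, -6.3]
wrist_force: [-1.2, -0.2, -0.8]
width: 0.0854
```

```bash
python3 -c "
from h import *
go(.641,-.0265,.06)
d=cap('wrist','w5')
d=load('top0');print(onz(d,300,150,.06),onz(d,302,138,.175))"
```

```text
t 13.4333 pos [ 0.6433 -0.0182  0.1463] rot [179.11   2.06  -6.34] w 0.0854 F [-1.2 -0.2 -0.8] | d cm [0.17 0.71 8.64] yaw 0.46
[ 0.77674976 -0.05911589] [ 0.76979572 -0.05823116]
```

View pics/w5.png

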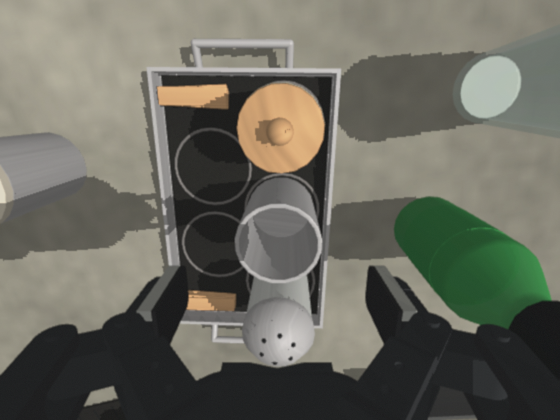

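Both front rings are empty, at (213,166) and (214,243); the pot rim is centred at (279,244).

```bash
python3 -c "
from h import *
d=load('w5')
for n,u,v,z in [('ringS',213,166,.003),('ringQ',215,243,.003),('pot',279,244,.083),('c',150,70,.02),('c',338,72,.02),('c',166,326,.02)]: print(n,onz(d,u,v,z).round(4))
"
```

```text
ringS [0.5854 0.0185]
ringQ [ 0.5741 -0.0562]
pot [ 0.6423 -0.0264]
c [0.5545 0.0994]
c [0.6969 0.0817]
c [ 0.5133 -0.1352]
```

Emit:
move_arm:
  moves:
    - {"hand": 1,"tx": 0.1,"ty": 0.8,"tz": 1.2,"yaw": 0.3}
    - {"hand": 1,"tx": 0,"ty": 0.2,"tz": 1.5,"yaw": 0}
    - {"hand": 1,"tx": 0,"ty": 0,"tz": 0,"yaw": 0}

```text
t: 13.73
tool_pos: [0.6446, -0.029, 0.1234]
tool_rot: [179.1, 1.8, -6.6]
wrist_force: [-0.6, -0.2, -1.1]
width: 0.0857
```

```bash
python3 -c "
from h import *
go(.641,-.0265,.06)"
```

```text
t 13.7333 pos [ 0.6446 -0.029   0.1234] rot [179.13   1.75  -6.64] w 0.0857 F [-0.6 -0.2 -1.1] | d cm [-0.19 -0.3   6.35] yaw 0.16
```

Emit:
move_arm:
  moves:
    - {"hand": 1,"tx": -0.2,"ty": -0.3,"tz": 1.5,"yaw": 0}
    - {"hand": 1,"tx": 0,"ty": 0,"tz": 2,"yaw": 0}
    - {"hand": 1,"tx": 0,"ty": 0,"tz": 1.7,"yaw": 0}
    - {"hand": 1,"tx": 0,"ty": 0,"tz": 0.7,"yaw": 0}
    - {"hand": 1,"tx": 0,"ty": 0,"tz": 0,"yaw": 0}

```text
t: 14.15
tool_pos: [0.648, -0.0275, 0.0728]
tool_rot: [179.2, 0.9, -6.8]
wrist_force: [-0.4, 0.8, 0.1]
width: 0.0853
```

```bash
python3 -c "
from h import *
go(.642,-.0265,.06)"
```

```text
t 14.15 pos [ 0.648  -0.0275  0.0728] rot [179.21   0.9   -6.75] w 0.0853 F [-0.4  0.8  0.1] | d cm [-0.58 -0.05  1.28] yaw 0.05
```

Emit:
move_arm:
  moves:
    - {"hand": 1,"tx": -0.6,"ty": 0,"tz": 0.8,"yaw": 0}
    - {"hand": 1,"tx": -0.2,"ty": 0,"tz": 0.6,"yaw": 0}
    - {"hand": 1,"tx": 0,"ty": 0,"tz": 0,"yaw": 0}

```text
t: 14.4
tool_pos: [0.6431, -0.027, 0.0633]
tool_rot: [179.2, 0.5, -6.8]
wrist_force: [0.0, -0.2, 0.5]
width: 0.0857
```

```bash
python3 -c "
from h import *
go(.642,-.0265,.06)"
```

```text
t 14.4 pos [ 0.6431 -0.027   0.0633] rot [179.24   0.51  -6.78] w 0.0857 F [ 0.  -0.2  0.5] | d cm [-0.11 -0.04  0.33] yaw 0.02
```

Emit:
move_arm:
  moves:
    - {"hand": 0,"tx": -0.1,"ty": 0,"tz": 0.2,"yaw": 0}
    - {"hand": 0,"tx": 0,"ty": 0,"tz": 0,"yaw": 0}
    - {"hand": 0,"tx": 0,"ty": 0,"tz": 0,"yaw": 0}
    - {"hand": 0,"tx": 0,"ty": 0,"tz": 0,"yaw": 0}
  newtons: 30

```text
t: 14.73
tool_pos: [0.6445, -0.027, 0.0648]
tool_rot: [179.3, 0.2, -6.8]
wrist_force: [0.2, -0.3, -1.1]
width: 0.0595
```

Emit:
move_arm:
  moves:
    - {"hand": 0,"tx": 0,"ty": 0,"tz": -1,"yaw": 0}
    - {"hand": 0,"tx": 0,"ty": 0,"tz": -2.5,"yaw": 0}
    - {"hand": 0,"tx": 0,"ty": 0,"tz": -3.5,"yaw": 0}
    - {"hand": 0,"tx": 0,"ty": 0,"tz": -3.5,"yaw": 0}
    - {"hand": 0,"tx": 0,"ty": 0,"tz": -3,"yaw": 0}

```text
t: 15.15
tool_pos: [0.6393, -0.0251, 0.1976]
tool_rot: [179.2, 1.3, -6.8]
wrist_force: [0.9, -0.4, -1.4]
width: 0.0593
```

```bash
python3 -c "
from h import *
go(.44,.328,.2)"
```

```text
t 15.15 pos [ 0.6393 -0.0251  0.1976] rot [179.18   1.29  -6.79] w 0.0593 F [ 0.9 -0.4 -1.4] | d cm [-23.97 -32.71  -0.17] yaw 0.01
```

Emit:
move_arm:
  moves:
    - {"hand": 0,"tx": -1,"ty": -1.5,"tz": 0,"yaw": 0}
    - {"hand": 0,"tx": -2.2,"ty": -3,"tz": 0,"yaw": 0}
    - {"hand": 0,"tx": -2.4,"ty": -3.3,"tz": 0,"yaw": 0}
    - {"hand": 0,"tx": -2.4,"ty": -3.3,"tz": 0,"yaw": 0}
    - {"hand": 0,"tx": -2.4,"ty": -3.3,"tz": 0,"yaw": 0}

```text
t: 15.57
tool_pos: [0.5619, 0.129, 0.2088]
tool_rot: [179.3, -0.2, -7.6]
wrist_force: [0.8, 0.2, -0.5]
width: 0.0591
```

Emit:
move_arm:
  moves:
    - {"hand": 0,"tx": -2.4,"ty": -3.3,"tz": 0,"yaw": 0}
    - {"hand": 0,"tx": -2.4,"ty": -3.3,"tz": 0,"yaw": 0}
    - {"hand": 0,"tx": -2.4,"ty": -3.3,"tz": 0,"yaw": 0}
    - {"hand": 0,"tx": -2.2,"ty": -3,"tz": 0,"yaw": 0}
    - {"hand": 0,"tx": -2,"ty": -3,"tz": 0,"yaw": 0}

```text
t: 15.98
tool_pos: [0.4629, 0.3072, 0.2079]
tool_rot: [179.4, -0.3, -7.6]
wrist_force: [1.4, -0.3, -1.3]
width: 0.0594
```

```bash
python3 -c "
from h import *
go(.44,.328,.2)"
```

```text
t 15.9833 pos [0.4629 0.3072 0.2079] rot [179.4   -0.26  -7.63] w 0.0594 F [ 1.4 -0.3 -1.3] | d cm [-2.55 -1.77  0.76] yaw -0.83
```

Emit:
move_arm:
  moves:
    - {"hand": 0,"tx": -1,"ty": -0.5,"tz": 1,"yaw": -0.5}
    - {"hand": 0,"tx": 0,"ty": 0,"tz": 3.5,"yaw": 0}
    - {"hand": 0,"tx": 0,"ty": 0,"tz": 3.5,"yaw": 0}
    - {"hand": 0,"tx": 0,"ty": 0,"tz": 2.5,"yaw": 0}
    - {"hand": 0,"tx": 0,"ty": 0,"tz": 0,"yaw": 0}

```text
t: 16.4
tool_pos: [0.4482, 0.3251, 0.1038]
tool_rot: [180.0, -0.5, -6.2]
wrist_force: [-1.0, -1.9, -1.4]
width: 0.0593
```

```bash
python3 -c "
from h import *
go(.44,.328,.067)"
```

```text
t 16.4 pos [0.4482 0.3251 0.1038] rot [179.99  -0.52  -6.17] w 0.0593 F [-1.  -1.9 -1.4] | d cm [-0.88 -0.2   3.67] yaw 0.63
```

Emit:
move_arm:
  moves:
    - {"hand": 0,"tx": -0.5,"ty": 0,"tz": 1.3,"yaw": 0.3}
    - {"hand": 0,"tx": 0,"ty": 0,"tz": 1.2,"yaw": 0}
    - {"hand": 0,"tx": 0,"ty": 0,"tz": 0.6,"yaw": 0}
    - {"hand": 0,"tx": 0,"ty": 0,"tz": 0.3,"yaw": 0}

```text
t: 16.73
tool_pos: [0.4427, 0.3265, 0.0717]
tool_rot: [-180.0, -0.5, -6.4]
wrist_force: [-0.3, -0.4, -1.1]
width: 0.0595
```

Emit:
move_arm:
  moves:
    - {"hand": 0,"tx": 0,"ty": 0,"tz": 0.3,"yaw": 0}

```text
t: 16.82
tool_pos: [0.4432, 0.3268, 0.0695]
tool_rot: [-179.9, -0.6, -6.4]
wrist_force: [0.7, 0.3, -2.0]
width: 0.0595
```

Emit:
move_arm:
  moves:
    - {"hand": 0,"tx": 0,"ty": 0,"tz": 0.3,"yaw": 0}

```text
t: 16.9
tool_pos: [0.4439, 0.3272, 0.0674]
tool_rot: [-179.9, -0.6, -6.5]
wrist_force: [-0.6, -0.2, -0.8]
width: 0.0594
```

Emit:
move_arm:
  moves:
    - {"hand": 0,"tx": 0,"ty": 0,"tz": 0.2,"yaw": 0}

```text
t: 16.98
tool_pos: [0.4445, 0.3275, 0.0659]
tool_rot: [-179.8, -0.7, -6.5]
wrist_force: [-0.3, 0.4, -0.8]
width: 0.0591
```

Emit:
move_arm:
  moves:
    - {"hand": 0,"tx": 0,"ty": 0,"tz": 0.2,"yaw": 0}

```text
t: 17.07
tool_pos: [0.445, 0.3283, 0.0649]
tool_rot: [-179.7, -0.7, -6.5]
wrist_force: [-3.7, 0.1, 12.9]
width: 0.0589
```

Emit:
move_arm:
  moves:
    - {"hand": 0,"tx": 0,"ty": 0,"tz": 0.1,"yaw": 0}

```text
t: 17.15
tool_pos: [0.445, 0.3284, 0.065]
tool_rot: [-179.7, -0.7, -6.5]
wrist_force: [-1.6, -2.7, 5.6]
width: 0.0593
```

Emit:
move_arm:
  moves:
    - {"hand": 1,"tx": 0,"ty": 0,"tz": 0,"yaw": 0}
    - {"hand": 1,"tx": 0,"ty": 0,"tz": 0,"yaw": 0}
    - {"hand": 1,"tx": 0,"ty": 0,"tz": 0,"yaw": 0}
    - {"hand": 1,"tx": 0,"ty": 0,"tz": 0,"yaw": 0}

```text
t: 17.48
tool_pos: [0.4467, 0.3293, 0.0669]
tool_rot: [-179.5, -0.9, -6.5]
wrist_force: [-0.2, 0.1, 0.4]
width: 0.0857
```

Emit:
move_arm:
  moves:
    - {"hand": 1,"tx": 0,"ty": 0,"tz": -1,"yaw": 0}
    - {"hand": 1,"tx": 0,"ty": 0,"tz": -3,"yaw": 0}
    - {"hand": 1,"tx": 0,"ty": 0,"tz": -4,"yaw": 0}
    - {"hand": 1,"tx": 0,"ty": 0,"tz": -4,"yaw": 0}
    - {"hand": 1,"tx": 0,"ty": 0,"tz": -2,"yaw": 0}

```text
t: 17.9
tool_pos: [0.4404, 0.3252, 0.2079]
tool_rot: [179.9, -0.3, -6.5]
wrist_force: [0.5, 0.9, 0.2]
width: 0.0853
```

Emit:
move_arm:
  moves:
    - {"hand": 1,"tx": 0,"ty": 2,"tz": 0,"yaw": 0}
    - {"hand": 1,"tx": 0.2,"ty": 3.5,"tz": 0,"yaw": 0}
    - {"hand": 1,"tx": 0.3,"ty": 4,"tz": 0,"yaw": 0}
    - {"hand": 1,"tx": 0.4,"ty": 4,"tz": 0,"yaw": 0}
    - {"hand": 1,"tx": 0.4,"ty": 4,"tz": 0,"yaw": 0}

```text
t: 18.32
tool_pos: [0.4409, 0.1557, 0.2195]
tool_rot: [-179.0, -1.5, -5.8]
wrist_force: [1.6, 0.0, 0.4]
width: 0.0856
```

```bash
python3 -c "
from h import *
go(.44,.0345,.16)"
```

```text
t 18.3167 pos [0.4409 0.1557 0.2195] rot [-179.03   -1.49   -5.78] w 0.0856 F [1.6 0.  0.4] | d cm [ 0.98 12.17  5.77] yaw 1.02
```

Emit:
move_arm:
  moves:
    - {"hand": 1,"tx": 0.2,"ty": 3.7,"tz": 0,"yaw": 0.3}
    - {"hand": 1,"tx": 0.2,"ty": 3.5,"tz": 0,"yaw": 0.3}
    - {"hand": 1,"tx": 0.2,"ty": 2.8,"tz": 0,"yaw": 0}
    - {"hand": 1,"tx": 0,"ty": 1,"tz": 0,"yaw": 0}
    - {"hand": 1,"tx": 0,"ty": 0,"tz": 0,"yaw": 0}

```text
t: 18.73
tool_pos: [0.4332, 0.0344, 0.2224]
tool_rot: [-179.1, -1.8, -6.9]
wrist_force: [0.3, 0.2, 0.5]
width: 0.0853
```

```bash
python3 -c "
from h import *
go(.44,.0345,.16);cap('wrist','w6')"
```

```text
t 18.7333 pos [0.4332 0.0344 0.2224] rot [-179.11   -1.83   -6.85] w 0.0853 F [0.3 0.2 0.5] | d cm [0.47 0.01 6.26] yaw -0.05
```

View pics/w6.png

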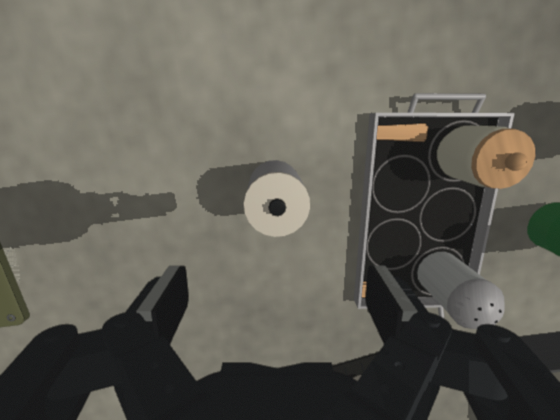

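The lidded pot shows its button at (277,208); the caddy's rear ring is empty, at (447,214).

```bash
python3 -c "
from h import *
d=load('w6')
for n,u,v,z in [('btn',277,208,.095),('lid',277,205,.088),('rear',447,214,.003)]: print(n,onz(d,u,v,z).round(4))
go(.44,.0345,.055)"
```

```text
btn [0.4382 0.0343]
lid [0.4386 0.035 ]
rear [ 0.6421 -0.0271]
t 18.7833 pos [0.4336 0.0353 0.2225] rot [-179.09   -1.85   -6.81] w 0.0854 F [-0.2 -0.6 -0. ] | d cm [ 0.11  0.27 16.76] yaw -0.01
```

Emit:
move_arm:
  moves:
    - {"hand": 1,"tx": 0.5,"ty": 0,"tz": 1.5,"yaw": 0}
    - {"hand": 1,"tx": 0.2,"ty": 0,"tz": 3,"yaw": 0}
    - {"hand": 1,"tx": 0.2,"ty": 0,"tz": 3,"yaw": 0}
    - {"hand": 1,"tx": 0,"ty": 0,"tz": 0.8,"yaw": 0}
    - {"hand": 1,"tx": 0,"ty": 0,"tz": 0,"yaw": 0}

```text
t: 19.2
tool_pos: [0.4503, 0.0397, 0.142]
tool_rot: [-178.8, -2.4, -6.6]
wrist_force: [-0.0, -0.3, -0.1]
width: 0.0855
```

```bash
python3 -c "
from h import *
go(.44,.0345,.055)"
```

```text
t 19.2 pos [0.4503 0.0397 0.142 ] rot [-178.82   -2.44   -6.61] w 0.0855 F [-0.  -0.3 -0.1] | d cm [-1.33  0.82  8.64] yaw 0.19
```

Emit:
move_arm:
  moves:
    - {"hand": 1,"tx": -1.3,"ty": 0.7,"tz": 0.3,"yaw": 0}
    - {"hand": 1,"tx": -0.3,"ty": 0.2,"tz": 1,"yaw": 0}
    - {"hand": 1,"tx": 0,"ty": 0,"tz": 0,"yaw": 0}

```text
t: 19.45
tool_pos: [0.435, 0.0354, 0.1303]
tool_rot: [-178.7, -2.5, -6.4]
wrist_force: [-0.3, -0.6, 0.2]
width: 0.085
```

```bash
python3 -c "
from h import *
go(.439,.0347,.055)"
```

```text
t 19.45 pos [0.435  0.0354 0.1303] rot [-178.75   -2.49   -6.36] w 0.085 F [-0.3 -0.6  0.2] | d cm [0.08 0.19 7.53] yaw 0.44
```

Emit:
move_arm:
  moves:
    - {"hand": 1,"tx": 0,"ty": 0.2,"tz": 2,"yaw": 0}
    - {"hand": 1,"tx": 0,"ty": 0,"tz": 2.2,"yaw": 0}
    - {"hand": 1,"tx": 0,"ty": 0,"tz": 2,"yaw": 0}
    - {"hand": 1,"tx": 0,"ty": 0,"tz": 0.5,"yaw": 0}
    - {"hand": 1,"tx": 0,"ty": 0,"tz": 0,"yaw": 0}

```text
t: 19.87
tool_pos: [0.4456, 0.038, 0.0697]
tool_rot: [-178.5, -3.3, -6.1]
wrist_force: [0.1, -0.5, 0.6]
width: 0.0855
```

```bash
python3 -c "
from h import *
go(.439,.0347,.055)"
```

```text
t 19.8667 pos [0.4456 0.038  0.0697] rot [-178.54   -3.26   -6.12] w 0.0855 F [ 0.1 -0.5  0.6] | d cm [-0.71  0.44  1.42] yaw 0.68
```

Emit:
move_arm:
  moves:
    - {"hand": 1,"tx": -0.8,"ty": 0.4,"tz": 0.8,"yaw": 0.4}
    - {"hand": 1,"tx": -0.3,"ty": 0.1,"tz": 0.5,"yaw": 0}
    - {"hand": 1,"tx": 0,"ty": 0,"tz": 0,"yaw": 0}

```text
t: 20.12
tool_pos: [0.4386, 0.0357, 0.0595]
tool_rot: [-178.4, -3.6, -6.4]
wrist_force: [-0.3, -1.0, -0.3]
width: 0.0853
```

```bash
python3 -c "
from h import *
go(.439,.0347,.055)"
```

```text
t 20.1167 pos [0.4386 0.0357 0.0595] rot [-178.43   -3.58   -6.45] w 0.0853 F [-0.3 -1.  -0.3] | d cm [0.02 0.11 0.45] yaw 0.35
```

Emit:
move_arm:
  moves:
    - {"hand": 0,"tx": 0,"ty": 0.1,"tz": 0.2,"yaw": 0}
    - {"hand": 0,"tx": 0,"ty": 0,"tz": 0,"yaw": 0}
    - {"hand": 0,"tx": 0,"ty": 0,"tz": 0,"yaw": 0}
    - {"hand": 0,"tx": 0,"ty": 0,"tz": 0,"yaw": 0}
    - {"hand": 0,"tx": 0,"ty": 0,"tz": 0,"yaw": 0}
  newtons: 40

```text
t: 20.53
tool_pos: [0.4402, 0.0353, 0.061]
tool_rot: [-178.4, -3.7, -6.4]
wrist_force: [0.2, 0.5, -2.5]
width: 0.0595
```

Emit:
move_arm:
  moves:
    - {"hand": 0,"tx": 0,"ty": 0,"tz": -1,"yaw": 0}
    - {"hand": 0,"tx": 0,"ty": 0,"tz": -2.5,"yaw": 0}
    - {"hand": 0,"tx": 0,"ty": 0,"tz": -3,"yaw": 0}
    - {"hand": 0,"tx": 0,"ty": 0,"tz": -3,"yaw": 0}
    - {"hand": 0,"tx": 0,"ty": 0,"tz": 0,"yaw": 0}

```text
t: 20.95
tool_pos: [0.4319, 0.0331, 0.1572]
tool_rot: [-178.4, -3.4, -6.4]
wrist_force: [0.9, 0.4, -1.8]
width: 0.059
```

```bash
python3 -c "
from h import *
go(.642,-.0268,.16)"
```

```text
t 20.95 pos [0.4319 0.0331 0.1572] rot [-178.44   -3.35   -6.4 ] w 0.059 F [ 0.9  0.4 -1.8] | d cm [21.53  3.63  0.89] yaw 0.4
```

Emit:
move_arm:
  moves:
    - {"hand": 0,"tx": 1.5,"ty": 0.3,"tz": -0.2,"yaw": 0}
    - {"hand": 0,"tx": 3,"ty": 0.6,"tz": 0,"yaw": 0}
    - {"hand": 0,"tx": 3.5,"ty": 0.7,"tz": 0,"yaw": 0}
    - {"hand": 0,"tx": 3.5,"ty": 0.7,"tz": 0,"yaw": 0}
    - {"hand": 0,"tx": 3.5,"ty": 0.7,"tz": 0,"yaw": 0}

```text
t: 21.37
tool_pos: [0.5729, -0.0129, 0.1657]
tool_rot: [-178.4, -2.9, -6.1]
wrist_force: [0.6, 0.8, -2.4]
width: 0.0593
```

Emit:
move_arm:
  moves:
    - {"hand": 0,"tx": 3.5,"ty": 0.6,"tz": 0,"yaw": 0}
    - {"hand": 0,"tx": 3,"ty": 0.4,"tz": 0,"yaw": 0}
    - {"hand": 0,"tx": 1.5,"ty": 0.2,"tz": 0,"yaw": 0}
    - {"hand": 0,"tx": 0,"ty": 0,"tz": 0,"yaw": 0}

```text
t: 21.7
tool_pos: [0.662, -0.0374, 0.1644]
tool_rot: [-178.5, -3.1, -6.3]
wrist_force: [0.4, -0.8, -3.5]
width: 0.0593
```

```bash
python3 -c "
from h import *
go(.642,-.0268,.12)"
```

```text
t 21.7 pos [ 0.662  -0.0374  0.1644] rot [-178.46   -3.15   -6.3 ] w 0.0593 F [ 0.4 -0.8 -3.5] | d cm [-2.35 -0.72  4.34] yaw 0.5
```

Emit:
move_arm:
  moves:
    - {"hand": 0,"tx": -2.3,"ty": -0.7,"tz": 0.5,"yaw": 0.3}
    - {"hand": 0,"tx": -0.4,"ty": -0.1,"tz": 2,"yaw": 0}
    - {"hand": 0,"tx": 0,"ty": 0,"tz": 1,"yaw": 0}
    - {"hand": 0,"tx": 0,"ty": 0,"tz": 0,"yaw": 0}

```text
t: 22.03
tool_pos: [0.6366, -0.0258, 0.1227]
tool_rot: [-178.4, -2.9, -6.7]
wrist_force: [-1.3, -0.4, -1.8]
width: 0.0593
```

```bash
python3 -c "
from h import *
go(.640,-.0268,.065)
d=cap('wrist','w7')"
```

```text
t 22.0333 pos [ 0.6366 -0.0258  0.1227] rot [-178.45   -2.89   -6.68] w 0.0593 F [-1.3 -0.4 -1.8] | d cm [0.05 0.22 5.78] yaw 0.12
```

View pics/w7.png

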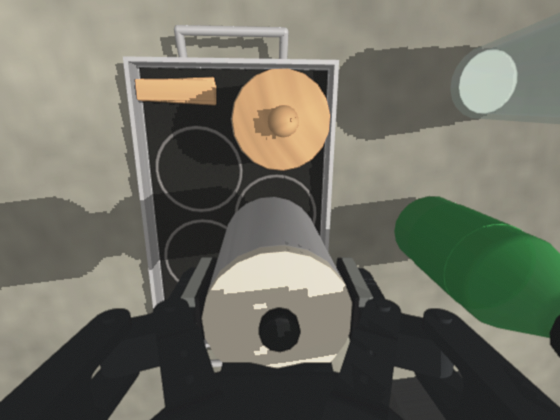

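The pot is held square over its ring, with neighbours clear.

Emit:
move_arm:
  moves:
    - {"hand": 0,"tx": 0,"ty": 0.2,"tz": 1.2,"yaw": 0}
    - {"hand": 0,"tx": 0,"ty": 0,"tz": 1.6,"yaw": 0}
    - {"hand": 0,"tx": 0,"ty": 0,"tz": 1.3,"yaw": 0}
    - {"hand": 0,"tx": 0,"ty": 0,"tz": 0.5,"yaw": 0}
    - {"hand": 0,"tx": 0,"ty": 0,"tz": 0,"yaw": 0}

```text
t: 22.5
tool_pos: [0.6408, -0.0269, 0.0795]
tool_rot: [-178.4, -3.2, -6.7]
wrist_force: [0.8, 0.7, -2.1]
width: 0.059
```

```bash
python3 -c "
from h import *
go(.639,-.0268,.065)"
```

```text
t 22.5 pos [ 0.6408 -0.0269  0.0795] rot [-178.44   -3.17   -6.66] w 0.059 F [ 0.8  0.7 -2.1] | d cm [-0.26  0.05  1.44] yaw 0.14
```

Emit:
move_arm:
  moves:
    - {"hand": 0,"tx": -0.3,"ty": 0.2,"tz": 0.6,"yaw": 0}
    - {"hand": 0,"tx": -0.1,"ty": 0,"tz": 0.6,"yaw": 0}
    - {"hand": 0,"tx": 0,"ty": 0,"tz": 0.2,"yaw": 0}
    - {"hand": 0,"tx": 0,"ty": 0,"tz": 0,"yaw": 0}

```text
t: 22.83
tool_pos: [0.6388, -0.0285, 0.0669]
tool_rot: [-178.4, -3.4, -6.7]
wrist_force: [0.1, -0.6, -3.3]
width: 0.0589
```

Emit:
move_arm:
  moves:
    - {"hand": 0,"tx": 0,"ty": 0,"tz": 0.2,"yaw": 0}

```text
t: 22.92
tool_pos: [0.6393, -0.0285, 0.0655]
tool_rot: [-178.4, -3.5, -6.7]
wrist_force: [-0.8, -0.4, -2.3]
width: 0.0591
```

Emit:
move_arm:
  moves:
    - {"hand": 0,"tx": 0,"ty": 0,"tz": 0.2,"yaw": 0}

```text
t: 23.0
tool_pos: [0.6398, -0.0285, 0.0638]
tool_rot: [-178.4, -3.5, -6.7]
wrist_force: [-1.2, -0.2, -2.8]
width: 0.0591
```

Emit:
move_arm:
  moves:
    - {"hand": 0,"tx": 0,"ty": 0,"tz": 0.15,"yaw": 0}

```text
t: 23.08
tool_pos: [0.6401, -0.0284, 0.0631]
tool_rot: [-178.4, -3.5, -6.7]
wrist_force: [-4.9, -1.6, 12.1]
width: 0.0591
```

Contact: release and rise.

Emit:
move_arm:
  moves:
    - {"hand": 1,"tx": 0,"ty": 0,"tz": 0,"yaw": 0}
    - {"hand": 1,"tx": 0,"ty": 0,"tz": 0,"yaw": 0}
    - {"hand": 1,"tx": 0,"ty": 0,"tz": 0,"yaw": 0}
    - {"hand": 1,"tx": 0,"ty": 0,"tz": 0,"yaw": 0}

```text
t: 23.42
tool_pos: [0.6424, -0.0284, 0.0653]
tool_rot: [-178.4, -3.8, -6.7]
wrist_force: [0.7, -0.6, 0.1]
width: 0.0853
```

```bash
python3 -c "
from h import *
go(.642,-.0268,.26)"
```

```text
t 23.4167 pos [ 0.6424 -0.0284  0.0653] rot [-178.39   -3.84   -6.66] w 0.0853 F [ 0.7 -0.6  0.1] | d cm [  1.24  -0.7  -19.42] yaw 0.14
```

Emit:
move_arm:
  moves:
    - {"hand": 1,"tx": 0.1,"ty": 0,"tz": -1.5,"yaw": 0}
    - {"hand": 1,"tx": 0.2,"ty": -0.1,"tz": -3.5,"yaw": 0}
    - {"hand": 1,"tx": 0.2,"ty": -0.1,"tz": -4,"yaw": 0}
    - {"hand": 1,"tx": 0.2,"ty": -0.1,"tz": -4,"yaw": 0}
    - {"hand": 1,"tx": 0.2,"ty": -0.1,"tz": -4,"yaw": 0}

```text
t: 23.83
tool_pos: [0.6331, -0.0286, 0.2296]
tool_rot: [-178.5, -2.5, -6.7]
wrist_force: [1.2, -0.5, 0.0]
width: 0.0851
```

Emit:
move_arm:
  moves:
    - {"hand": 1,"tx": 0,"ty": 0,"tz": -3,"yaw": 0}
    - {"hand": 1,"tx": -1.5,"ty": 1.5,"tz": -1.5,"yaw": 0}
    - {"hand": 1,"tx": -2,"ty": 2.7,"tz": 0,"yaw": 0}
    - {"hand": 1,"tx": -2,"ty": 3.2,"tz": 0,"yaw": 0}
    - {"hand": 1,"tx": -2,"ty": 3.2,"tz": 0,"yaw": 0}

```text
t: 24.25
tool_pos: [0.5545, -0.1242, 0.2839]
tool_rot: [-178.4, -4.3, -6.0]
wrist_force: [0.9, -0.8, 0.8]
width: 0.0855
```

```bash
python3 -c "
from h import *
go(.413,-.316,.26)
cap('top','t2');d=load('t2')
cv2.imwrite('pics/v3.png',cv2.resize(d['pixels'][170:350,90:450],(800,400)))"
```

```text
t 24.25 pos [ 0.5545 -0.1242  0.2839] rot [-178.36   -4.34   -6.  ] w 0.0855 F [ 0.9 -0.8  0.8] | d cm [-12.21  20.59   0.88] yaw 0.8
```

View pics/v3.png

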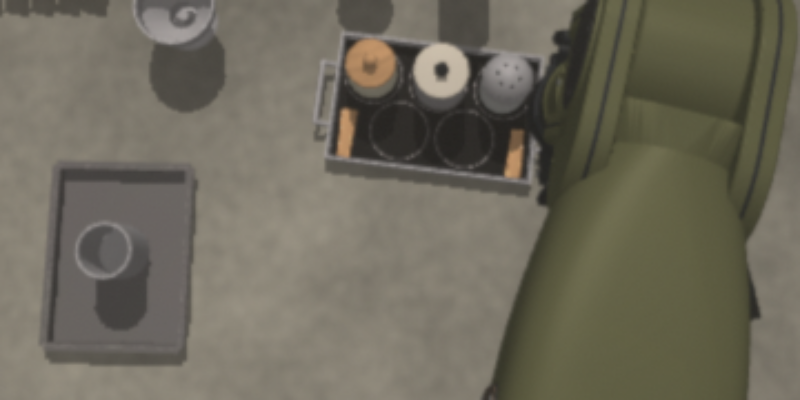

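The empty pot stands in the tray and the full pot sits in the middle of the rear row. Now the syrup bottle.

Emit:
move_arm:
  moves:
    - {"hand": 1,"tx": -2,"ty": 3.3,"tz": 0,"yaw": 0}
    - {"hand": 1,"tx": -2,"ty": 3.3,"tz": 0,"yaw": 0}
    - {"hand": 1,"tx": -2,"ty": 3.3,"tz": 0,"yaw": 0}
    - {"hand": 1,"tx": -2,"ty": 3.3,"tz": 0,"yaw": 0}
    - {"hand": 1,"tx": -1.5,"ty": 3.3,"tz": 0,"yaw": 0}

```text
t: 24.72
tool_pos: [0.4383, -0.2818, 0.2743]
tool_rot: [-178.6, -4.5, -6.0]
wrist_force: [0.2, -0.6, -0.5]
width: 0.0855
```

Emit:
move_arm:
  moves:
    - {"hand": 1,"tx": -1,"ty": 2,"tz": 0,"yaw": 0}
    - {"hand": 1,"tx": 0,"ty": 0,"tz": 0,"yaw": 0}

```text
t: 24.88
tool_pos: [0.4223, -0.3061, 0.273]
tool_rot: [-178.8, -4.4, -6.4]
wrist_force: [0.6, -0.1, -0.2]
width: 0.0853
```

```bash
python3 -c "
from h import *
d=load('t2');print('fullpot lid',onz(d,90+441*.45,170+72*.45,.091),'empty',onz(d,90+104*.45,170+250*.45,.084))
go(.413,-.316,.26)
d=cap('wrist','w8')"
```

```text
fullpot lid [ 0.63655838 -0.02919011] empty [0.44506658 0.32770636]
t 24.8833 pos [ 0.4223 -0.3061  0.273 ] rot [-178.79   -4.42   -6.38] w 0.0853 F [ 0.6 -0.1 -0.2] | d cm [-0.92  1.11  1.21] yaw 0.42
```

View pics/w8.png

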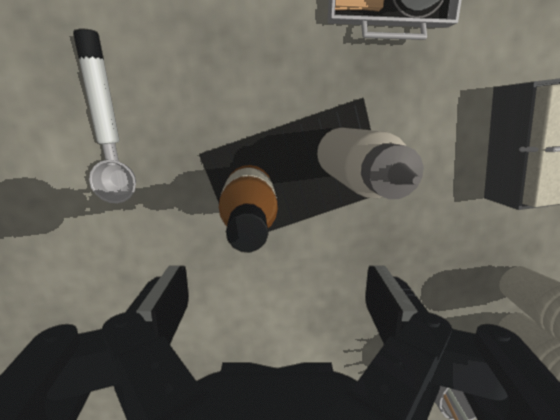

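Emit:
move_arm:
  moves:
    - {"hand": 1,"tx": 0,"ty": 0,"tz": -4,"yaw": 0}
    - {"hand": 1,"tx": 0,"ty": 0,"tz": -4,"yaw": 0}
    - {"hand": 1,"tx": 0,"ty": 0,"tz": -4,"yaw": 0}
    - {"hand": 1,"tx": 0,"ty": 0,"tz": -4,"yaw": 0}
    - {"hand": 1,"tx": 0,"ty": 0,"tz": 0,"yaw": 0}

```text
t: 25.35
tool_pos: [0.4077, -0.2998, 0.4316]
tool_rot: [-177.9, -3.6, -6.3]
wrist_force: [1.3, -0.9, 0.0]
width: 0.0853
```

Emit:
move_arm:
  moves:
    - {"hand": 1,"tx": -0.3,"ty": 0.4,"tz": 4,"yaw": 0}
    - {"hand": 1,"tx": -0.2,"ty": 0.3,"tz": 4,"yaw": 0}
    - {"hand": 1,"tx": -0.2,"ty": 0.2,"tz": 4,"yaw": 0}
    - {"hand": 1,"tx": 0,"ty": 0,"tz": 3,"yaw": 0}
    - {"hand": 1,"tx": 0,"ty": 0,"tz": 0,"yaw": 0}

```text
t: 25.77
tool_pos: [0.42, -0.3022, 0.2857]
tool_rot: [-178.5, -4.8, -5.8]
wrist_force: [-1.0, 0.8, -0.1]
width: 0.0855
```

```bash
python3 -c "
from h import *
d=load('w8');print('syr',onz(d,247,226,.176),'sq',onz(d,392,168,.168))
go(.413,-.316,.26)"
```

```text
syr [ 0.40690316 -0.30859556] sq [ 0.52633453 -0.27894812]
t 25.7667 pos [ 0.42   -0.3022  0.2857] rot [-178.49   -4.8    -5.77] w 0.0855 F [-1.   0.8 -0.1] | d cm [-0.77  1.51  2.47] yaw 1.03
```

```bash
python3 -c "
from h import *
go(.4055,-.311,.205)"
```

```text
t 25.7667 pos [ 0.42   -0.3022  0.2857] rot [-178.49   -4.8    -5.77] w 0.0855 F [-1.   0.8 -0.1] | d cm [-2.03  1.23  7.9 ] yaw 1.03
```

Emit:
move_arm:
  moves:
    - {"hand": 1,"tx": -1.8,"ty": 1.1,"tz": 1.5,"yaw": 0.6}
    - {"hand": 1,"tx": -0.5,"ty": 0.2,"tz": 3,"yaw": 0.2}
    - {"hand": 1,"tx": 0,"ty": 0,"tz": 2,"yaw": 0}
    - {"hand": 1,"tx": 0,"ty": 0,"tz": 0,"yaw": 0}

```text
t: 26.1
tool_pos: [0.4057, -0.3094, 0.2213]
tool_rot: [-178.5, -5.1, -6.2]
wrist_force: [0.8, 0.7, -0.2]
width: 0.085
```

```bash
python3 -c "
from h import *
go(.4055,-.311,.16);d=cap('wrist','w9')"
```

```text
t 26.1 pos [ 0.4057 -0.3094  0.2213] rot [-178.47   -5.08   -6.21] w 0.085 F [ 0.8  0.7 -0.2] | d cm [-0.55  0.32  6.1 ] yaw 0.59
```

View pics/w9.png

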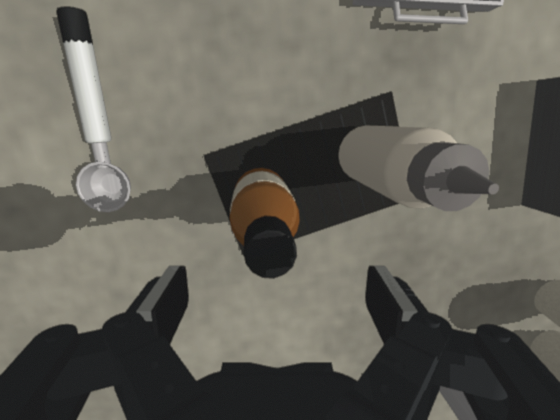

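The syrup cap at (270,247) lies midway between the pads. I'll descend and grip.

Emit:
move_arm:
  moves:
    - {"hand": 1,"tx": -0.5,"ty": 0.3,"tz": 1.5,"yaw": 0.4}
    - {"hand": 1,"tx": -0.2,"ty": 0.1,"tz": 2.4,"yaw": 0}
    - {"hand": 1,"tx": -0.1,"ty": 0,"tz": 2,"yaw": 0}
    - {"hand": 1,"tx": 0,"ty": 0,"tz": 0,"yaw": 0}

```text
t: 26.48
tool_pos: [0.4121, -0.3158, 0.1737]
tool_rot: [-179.0, -6.1, -6.4]
wrist_force: [-0.8, 0.9, -0.5]
width: 0.0852
```

```bash
python3 -c "
from h import *
go(.4055,-.311,.16)"
```

```text
t 26.4833 pos [ 0.4121 -0.3158  0.1737] rot [-179.02   -6.07   -6.35] w 0.0852 F [-0.8  0.9 -0.5] | d cm [-0.85 -0.38  1.29] yaw 0.45
```

Emit:
move_arm:
  moves:
    - {"hand": 1,"tx": -0.8,"ty": -0.3,"tz": 0.8,"yaw": 0.3}
    - {"hand": 1,"tx": -0.2,"ty": 0,"tz": 0.5,"yaw": 0}
    - {"hand": 0,"tx": 0,"ty": 0,"tz": 0,"yaw": 0}
    - {"hand": 0,"tx": 0,"ty": 0,"tz": 0,"yaw": 0}
    - {"hand": 0,"tx": 0,"ty": 0,"tz": 0,"yaw": 0}
  newtons: 40

```text
t: 26.9
tool_pos: [0.4113, -0.3154, 0.1703]
tool_rot: [-179.4, -6.8, -6.4]
wrist_force: [-0.5, -0.6, 1.1]
width: 0.0513
```

Emit:
move_arm:
  moves:
    - {"hand": 0,"tx": 0,"ty": 0,"tz": 0,"yaw": 0}
    - {"hand": 0,"tx": 0,"ty": 0,"tz": 0,"yaw": 0}
    - {"hand": 0,"tx": 0,"ty": 0,"tz": 0,"yaw": 0}

```text
t: 27.15
tool_pos: [0.4125, -0.3164, 0.1726]
tool_rot: [-179.6, -7.0, -6.4]
wrist_force: [-0.6, -0.1, -4.2]
width: 0.0334
```

Emit:
move_arm:
  moves:
    - {"hand": 0,"tx": 0,"ty": 0,"tz": -1.5,"yaw": 0}
    - {"hand": 0,"tx": 0,"ty": 0,"tz": -3.5,"yaw": 0}
    - {"hand": 0,"tx": 0,"ty": 0,"tz": -4,"yaw": 0}
    - {"hand": 0,"tx": 0,"ty": 0,"tz": -3,"yaw": 0}
    - {"hand": 0,"tx": 0,"ty": 0,"tz": 0,"yaw": 0}

```text
t: 27.57
tool_pos: [0.3939, -0.3126, 0.2905]
tool_rot: [-179.0, -6.2, -6.4]
wrist_force: [1.4, -1.5, -3.0]
width: 0.0334
```

Emit:
move_arm:
  moves:
    - {"hand": 0,"tx": 0,"ty": 0,"tz": 0,"yaw": 0}
    - {"hand": 0,"tx": 0,"ty": 0,"tz": 0,"yaw": 0}
    - {"hand": 0,"tx": 0,"ty": 0,"tz": 0,"yaw": 0}
    - {"hand": 0,"tx": 0,"ty": 0,"tz": 0,"yaw": 0}
    - {"hand": 0,"tx": 0,"ty": 0,"tz": 0,"yaw": 0}

```text
t: 27.98
tool_pos: [0.3924, -0.3112, 0.2856]
tool_rot: [-178.8, -5.9, -6.5]
wrist_force: [0.1, -0.4, -3.1]
width: 0.0333
```

```bash
python3 -c "
from h import *
go(.5854,.0185,.28)
cap('wrist','w10');cap('scene','s10')
b=load('s10');a=load('w10')
cv2.imwrite('pics/v10.png',np.hstack([cv2.resize(a['pixels'],(400,300)),cv2.resize(b['pixels'][60:300,60:380],(400,300))]))"
```

```text
t 27.9833 pos [ 0.3924 -0.3112  0.2856] rot [-178.81   -5.88   -6.48] w 0.0333 F [ 0.1 -0.4 -3.1] | d cm [ 15.32 -34.89   2.87] yaw 0.32
```

View pics/v10.png

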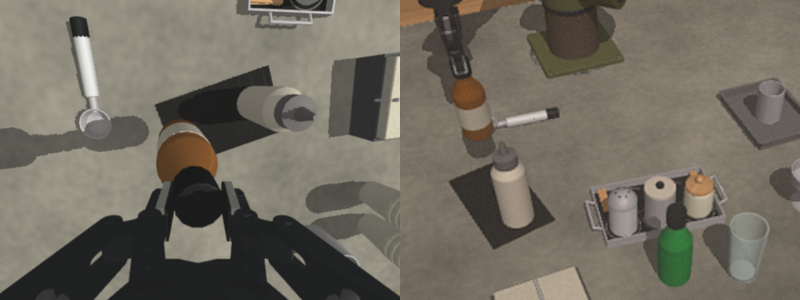

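Emit:
move_arm:
  moves:
    - {"hand": 0,"tx": 0.2,"ty": -0.9,"tz": -0.1,"yaw": 0}
    - {"hand": 0,"tx": 0.2,"ty": -0.9,"tz": -0.1,"yaw": 0}
    - {"hand": 0,"tx": 0.2,"ty": -0.9,"tz": -0.1,"yaw": 0}
    - {"hand": 0,"tx": 0.2,"ty": -0.9,"tz": -0.1,"yaw": 0}
    - {"hand": 0,"tx": 0.2,"ty": -0.9,"tz": -0.1,"yaw": 0}

```text
t: 28.5
tool_pos: [0.4071, -0.2641, 0.2913]
tool_rot: [-178.7, -5.7, -6.6]
wrist_force: [-1.3, 0.2, -3.3]
width: 0.0331
```

Emit:
move_arm:
  moves:
    - {"hand": 0,"tx": 0.3,"ty": -0.9,"tz": -0.1,"yaw": 0}
    - {"hand": 0,"tx": 0.3,"ty": -0.9,"tz": -0.1,"yaw": 0}
    - {"hand": 0,"tx": 0.3,"ty": -0.9,"tz": -0.1,"yaw": 0}
    - {"hand": 0,"tx": 0.3,"ty": -0.9,"tz": -0.1,"yaw": 0}
    - {"hand": 0,"tx": 0.3,"ty": -0.9,"tz": -0.1,"yaw": 0}

```text
t: 28.92
tool_pos: [0.4287, -0.215, 0.3006]
tool_rot: [-178.7, -5.8, -6.5]
wrist_force: [-0.3, -1.0, -3.1]
width: 0.0334
```

Emit:
move_arm:
  moves:
    - {"hand": 0,"tx": 0.4,"ty": -0.9,"tz": -0.1,"yaw": 0}
    - {"hand": 0,"tx": 0.4,"ty": -0.9,"tz": -0.1,"yaw": 0}
    - {"hand": 0,"tx": 0.4,"ty": -0.9,"tz": -0.1,"yaw": 0}
    - {"hand": 0,"tx": 0.4,"ty": -0.9,"tz": -0.1,"yaw": 0}
    - {"hand": 0,"tx": 0.4,"ty": -0.9,"tz": -0.1,"yaw": 0}

```text
t: 29.33
tool_pos: [0.4556, -0.1676, 0.3097]
tool_rot: [-178.7, -5.8, -6.5]
wrist_force: [0.0, -0.7, -3.4]
width: 0.0336
```

Emit:
move_arm:
  moves:
    - {"hand": 0,"tx": 0.4,"ty": -0.9,"tz": -0.1,"yaw": 0}
    - {"hand": 0,"tx": 0.4,"ty": -0.9,"tz": -0.1,"yaw": 0}
    - {"hand": 0,"tx": 0.4,"ty": -0.9,"tz": -0.1,"yaw": 0}
    - {"hand": 0,"tx": 0.4,"ty": -0.9,"tz": -0.1,"yaw": 0}
    - {"hand": 0,"tx": 0.4,"ty": -0.9,"tz": -0.1,"yaw": 0}

```text
t: 29.75
tool_pos: [0.4826, -0.1204, 0.3184]
tool_rot: [-178.7, -5.8, -6.5]
wrist_force: [0.3, 0.1, -3.6]
width: 0.0336
```

```bash
python3 -c "
from h import *
go(.5854,.0185,.28)"
```

```text
t 29.75 pos [ 0.4826 -0.1204  0.3184] rot [-178.68   -5.83   -6.46] w 0.0336 F [ 0.3  0.1 -3.6] | d cm [  8.22 -14.85   5.05] yaw 0.34
```

Emit:
move_arm:
  moves:
    - {"hand": 0,"tx": 0,"ty": 0,"tz": 0,"yaw": 0}
    - {"hand": 0,"tx": 0,"ty": 0,"tz": 0,"yaw": 0}
    - {"hand": 0,"tx": 0,"ty": 0,"tz": 0,"yaw": 0}
    - {"hand": 0,"tx": 0,"ty": 0,"tz": 0,"yaw": 0}
    - {"hand": 0,"tx": 0,"ty": 0,"tz": 0,"yaw": 0}

```text
t: 30.17
tool_pos: [0.4837, -0.1186, 0.3185]
tool_rot: [-178.7, -5.8, -6.3]
wrist_force: [-0.5, 0.1, -2.6]
width: 0.0332
```

Emit:
move_arm:
  moves:
    - {"hand": 0,"tx": 0,"ty": 0,"tz": 0,"yaw": 0}
    - {"hand": 0,"tx": 0,"ty": 0,"tz": 0,"yaw": 0}
    - {"hand": 0,"tx": 0,"ty": 0,"tz": 0,"yaw": 0}
    - {"hand": 0,"tx": 0,"ty": 0,"tz": 0,"yaw": 0}
    - {"hand": 0,"tx": 0,"ty": 0,"tz": 0,"yaw": 0}

```text
t: 30.58
tool_pos: [0.4828, -0.12, 0.3183]
tool_rot: [-178.7, -5.8, -6.5]
wrist_force: [-0.1, 0.4, -3.0]
width: 0.0332
```

Emit:
move_arm:
  moves:
    - {"hand": 0,"tx": 0,"ty": 0,"tz": -4,"yaw": 0}
    - {"hand": 0,"tx": 0,"ty": 0,"tz": -4,"yaw": 0}
    - {"hand": 0,"tx": 0,"ty": 0,"tz": 0,"yaw": 0}

```text
t: 30.83
tool_pos: [0.4669, -0.1191, 0.3916]
tool_rot: [-178.5, -4.5, -6.5]
wrist_force: [1.6, -0.7, -1.9]
width: 0.0329
```

Emit:
move_arm:
  moves:
    - {"hand": 0,"tx": 0,"ty": 0,"tz": 1,"yaw": 0}
    - {"hand": 0,"tx": 0,"ty": 0,"tz": 1,"yaw": 0}
    - {"hand": 0,"tx": 0,"ty": 0,"tz": 1,"yaw": 0}
    - {"hand": 0,"tx": 0,"ty": 0,"tz": 1,"yaw": 0}
    - {"hand": 0,"tx": 0,"ty": 0,"tz": 1,"yaw": 0}

```text
t: 31.25
tool_pos: [0.4736, -0.1191, 0.3391]
tool_rot: [-178.6, -5.0, -6.5]
wrist_force: [0.1, -0.6, -2.9]
width: 0.033
```

Emit:
move_arm:
  moves:
    - {"hand": 0,"tx": 0,"ty": 0,"tz": -4,"yaw": 0}
    - {"hand": 0,"tx": 0,"ty": 0,"tz": 0,"yaw": 0}
    - {"hand": 0,"tx": 0,"ty": 0,"tz": -4,"yaw": 0}
    - {"hand": 0,"tx": 0,"ty": 0,"tz": 0,"yaw": 0}
    - {"hand": 0,"tx": 0,"ty": 0,"tz": 0,"yaw": 0}

```text
t: 31.67
tool_pos: [0.4241, -0.1082, 0.3668]
tool_rot: [-177.5, 2.0, -6.5]
wrist_force: [0.4, -0.1, -3.2]
width: 0.0327
```

Emit:
move_arm:
  moves:
    - {"hand": 0,"tx": 0,"ty": 0,"tz": 1.5,"yaw": 0}
    - {"hand": 0,"tx": 0,"ty": 0,"tz": 2,"yaw": 0}
    - {"hand": 0,"tx": 0,"ty": 0,"tz": 2,"yaw": 0}
    - {"hand": 0,"tx": 0,"ty": 0,"tz": 1.5,"yaw": 0}
    - {"hand": 0,"tx": 0,"ty": 0,"tz": 0.5,"yaw": 0}

```text
t: 32.08
tool_pos: [0.427, -0.1057, 0.2873]
tool_rot: [-177.6, 1.4, -6.5]
wrist_force: [-0.6, 0.0, -2.1]
width: 0.0326
```

Emit:
move_arm:
  moves:
    - {"hand": 0,"tx": 0,"ty": 0,"tz": -4,"yaw": 0}
    - {"hand": 0,"tx": 0,"ty": 0,"tz": -4,"yaw": 0}
    - {"hand": 0,"tx": 0,"ty": 0,"tz": 0,"yaw": 0}

```text
t: 32.33
tool_pos: [0.4199, -0.1067, 0.3578]
tool_rot: [-177.3, 2.9, -6.5]
wrist_force: [1.4, -0.8, -2.8]
width: 0.0321
```

Emit:
move_arm:
  moves:
    - {"hand": 0,"tx": 0,"ty": 0,"tz": 4,"yaw": 0}
    - {"hand": 0,"tx": 0,"ty": 0,"tz": 4,"yaw": 0}
    - {"hand": 0,"tx": 0,"ty": 0,"tz": 2,"yaw": 0}
    - {"hand": 0,"tx": 0,"ty": 0,"tz": 0,"yaw": 0}

```text
t: 32.67
tool_pos: [0.4251, -0.1041, 0.2603]
tool_rot: [-177.5, 1.5, -6.5]
wrist_force: [-0.3, 0.3, -2.9]
width: 0.0325
```

```bash
python3 -c "
from h import *
go(.5854,.0185,.28)
cap('scene','s11');b=load('s11')
cv2.imwrite('pics/v11.png',cv2.resize(b['pixels'][20:300,60:380],(640,560)))"
```

```text
t 32.6667 pos [ 0.4251 -0.1041  0.2603] rot [-177.54    1.53   -6.54] w 0.0325 F [-0.3  0.3 -2.9] | d cm [ 14.47 -14.09  -1.76] yaw 0.26
```

View pics/v11.png

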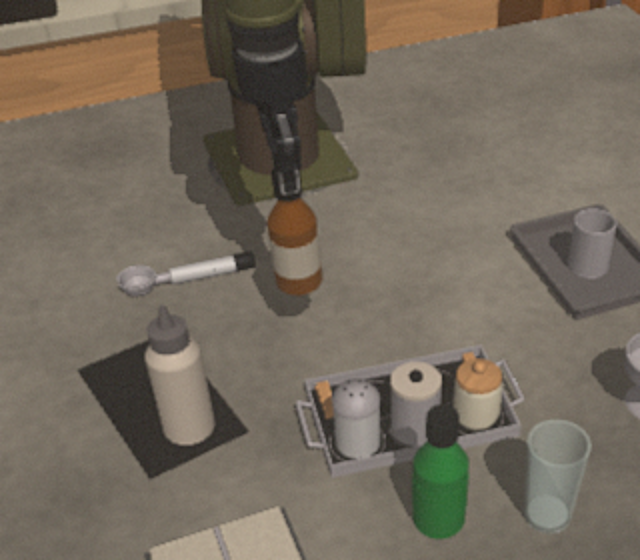

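```bash
python3 -c "
from h import *
d=load('s11');o=r.get_obs();R=Ro.from_euler('xyz',o['tool_rot'],degrees=True).as_matrix();T=o['tool_pos']
print('toolz',R[:,2].round(3))
for h in(.157,.167):
  B=T+h*R[:,2];e=np.array([np.cos(a)*R[:,0]*.03+np.sin(a)*R[:,1]*.03 for a in np.linspace(0,6.28,60)])
  P=np.array([proj(d,B+x) for x in e]);print(h,B.round(3),'bottom row',P[:,1].max().round(1),'cols',P[:,0].min().round(1),P[:,0].max().round(1))
im=d['pixels'].astype(int);hsv=cv2.cvtColor(d['pixels'],cv2.COLOR_BGR2HSV)
m=(hsv[...,0]<14)&(hsv[...,1]>130)&(hsv[...,2]>40);m[:100]=0;m[175:]=0;m[:,:180]=0;m[:,240:]=0
ys,xs=np.nonzero(m);print('amber rows',ys.min(),ys.max());
for y in(130,135,157,160,163,164,165): 
  q=xs[ys==y]; print(y,(q.min(),q.max()) if len(q) else None)
"
```

```text
toolz [-0.02   0.045 -0.999]
0.157 [ 0.422 -0.097  0.105] bottom row 164.0 cols 198.0 221.6
0.167 [ 0.422 -0.097  0.095] bottom row 166.9 cols 198.5 222.0
amber rows 119 166
130 (np.int64(194), np.int64(217))
135 (np.int64(195), np.int64(217))
157 (np.int64(219), np.int64(219))
160 (np.int64(200), np.int64(218))
163 (np.int64(203), np.int64(217))
164 (np.int64(201), np.int64(214))
165 (np.int64(202), np.int64(214))
```

Emit:
move_arm:
  moves:
    - {"hand": 0,"tx": 1,"ty": -0.9,"tz": -0.6,"yaw": 0}
    - {"hand": 0,"tx": 2,"ty": -1.8,"tz": -0.6,"yaw": 0}
    - {"hand": 0,"tx": 2.2,"ty": -2,"tz": -0.4,"yaw": 0}
    - {"hand": 0,"tx": 2.2,"ty": -2,"tz": 0,"yaw": 0}
    - {"hand": 0,"tx": 2.2,"ty": -2,"tz": 0,"yaw": 0}

```text
t: 33.13
tool_pos: [0.5356, -0.0315, 0.2879]
tool_rot: [-177.7, 0.9, -7.0]
wrist_force: [0.8, -0.8, -3.6]
width: 0.0322
```

Emit:
move_arm:
  moves:
    - {"hand": 0,"tx": 2.2,"ty": -2,"tz": 0,"yaw": 0}
    - {"hand": 0,"tx": 1.8,"ty": -1.8,"tz": 0,"yaw": 0}
    - {"hand": 0,"tx": 0.8,"ty": -0.9,"tz": 0,"yaw": 0}
    - {"hand": 0,"tx": 0,"ty": 0,"tz": 0,"yaw": 0}

```text
t: 33.47
tool_pos: [0.6031, 0.0152, 0.2971]
tool_rot: [-177.5, -0.3, -6.8]
wrist_force: [0.1, 0.9, -3.4]
width: 0.0324
```

```bash
cat >> h.py <<'E'
def gob(bx,by,bz,h):
    R=Ro.from_euler('xyz',r.get_obs()['tool_rot'],degrees=True).as_matrix(); go(*(np.array([bx,by,bz])-h*R[:,2]))
E
python3 -c "
from h import *
gob(.5854,.0185,.003,.165)"
```

```text
t 33.4667 pos [0.6031 0.0152 0.2971] rot [-177.48   -0.25   -6.79] w 0.0324 F [ 0.1  0.9 -3.4] | d cm [-1.93  1.17 12.87] yaw 0.01
```

Emit:
move_arm:
  moves:
    - {"hand": 0,"tx": -1.8,"ty": 1.1,"tz": 0.5,"yaw": 0}
    - {"hand": 0,"tx": -0.3,"ty": 0.2,"tz": 1.5,"yaw": 0}
    - {"hand": 0,"tx": 0,"ty": 0,"tz": 2,"yaw": 0}
    - {"hand": 0,"tx": 0,"ty": 0,"tz": 1,"yaw": 0}
    - {"hand": 0,"tx": 0,"ty": 0,"tz": 0,"yaw": 0}

```text
t: 33.88
tool_pos: [0.587, 0.006, 0.2531]
tool_rot: [-177.5, -1.1, -6.7]
wrist_force: [-0.0, -0.5, -2.8]
width: 0.0322
```

```bash
python3 -c "
from h import *
gob(.5854,.0185,.003,.165)"
```

```text
t 33.8833 pos [0.587  0.006  0.2531] rot [-177.48   -1.14   -6.71] w 0.0322 F [-0.  -0.5 -2.8] | d cm [-0.8  -0.12  8.53] yaw 0.09
```

Emit:
move_arm:
  moves:
    - {"hand": 0,"tx": -0.8,"ty": -0.1,"tz": 1.5,"yaw": 0}
    - {"hand": 0,"tx": -0.2,"ty": 0,"tz": 2,"yaw": 0}
    - {"hand": 0,"tx": -0.1,"ty": 0,"tz": 2,"yaw": 0}
    - {"hand": 0,"tx": -0.1,"ty": 0,"tz": 0.8,"yaw": 0}
    - {"hand": 0,"tx": 0,"ty": 0,"tz": 0,"yaw": 0}

```text
t: 34.3
tool_pos: [0.5805, 0.0093, 0.1954]
tool_rot: [-177.5, -1.8, -6.8]
wrist_force: [-0.5, -0.8, -3.8]
width: 0.0323
```

```bash
python3 -c "
from h import *
gob(.5854,.0185,.003,.165)"
```

```text
t 34.3 pos [0.5805 0.0093 0.1954] rot [-177.46   -1.77   -6.83] w 0.0323 F [-0.5 -0.8 -3.8] | d cm [-0.21 -0.12  2.77] yaw -0.03
```

Emit:
move_arm:
  moves:
    - {"hand": 0,"tx": -0.3,"ty": -0.1,"tz": 0.8,"yaw": 0}
    - {"hand": 0,"tx": -0.1,"ty": 0,"tz": 0.8,"yaw": 0}
    - {"hand": 0,"tx": 0,"ty": 0,"tz": 0.4,"yaw": 0}
    - {"hand": 0,"tx": 0,"ty": 0,"tz": 0.2,"yaw": 0}

```text
t: 34.63
tool_pos: [0.5802, 0.0114, 0.1762]
tool_rot: [-177.4, -2.2, -6.9]
wrist_force: [-1.0, 0.5, -2.8]
width: 0.0324
```

```bash
python3 -c "
from h import *
gob(.5854,.0185,.003,.165)"
```

```text
t 34.6333 pos [0.5802 0.0114 0.1762] rot [-177.42   -2.16   -6.86] w 0.0324 F [-1.   0.5 -2.8] | d cm [-0.22  0.01  0.84] yaw -0.06
```

Emit:
move_arm:
  moves:
    - {"hand": 0,"tx": -0.2,"ty": 0,"tz": 0.4,"yaw": 0}
    - {"hand": 0,"tx": -0.1,"ty": 0,"tz": 0.2,"yaw": 0}

```text
t: 34.8
tool_pos: [0.5805, 0.0129, 0.1734]
tool_rot: [-177.2, -2.6, -6.9]
wrist_force: [-2.3, 1.3, 10.5]
width: 0.0321
```

Emit:
move_arm:
  moves:
    - {"hand": 0,"tx": 0,"ty": 0,"tz": 0.2,"yaw": 0}

```text
t: 34.88
tool_pos: [0.581, 0.0135, 0.1733]
tool_rot: [-177.1, -2.7, -6.8]
wrist_force: [-3.7, 1.1, 7.2]
width: 0.0323
```

Emit:
move_arm:
  moves:
    - {"hand": 0,"tx": -0.3,"ty": 0.3,"tz": -0.6,"yaw": 0}
    - {"hand": 0,"tx": -0.2,"ty": 0.1,"tz": 0,"yaw": 0}
    - {"hand": 0,"tx": 0,"ty": 0,"tz": 0,"yaw": 0}

```text
t: 35.13
tool_pos: [0.5753, 0.0098, 0.1806]
tool_rot: [-177.1, -2.8, -6.8]
wrist_force: [-0.1, 0.5, -3.0]
width: 0.0321
```

```bash
python3 -c "
from h import *
gob(.5854,.0185,.003,.168)"
```

```text
t 35.1333 pos [0.5753 0.0098 0.1806] rot [-177.14   -2.82   -6.82] w 0.0321 F [-0.1  0.5 -3. ] | d cm [ 0.02 -0.1   1.01] yaw -0.02
```

Emit:
move_arm:
  moves:
    - {"hand": 0,"tx": -0.1,"ty": -0.1,"tz": 0.6,"yaw": 0}
    - {"hand": 0,"tx": -0.1,"ty": 0,"tz": 0.3,"yaw": 0}

```text
t: 35.3
tool_pos: [0.5761, 0.0116, 0.1736]
tool_rot: [-177.0, -3.2, -6.9]
wrist_force: [-1.8, 1.4, 12.7]
width: 0.0322
```

```bash
python3 -c "
from h import *
gob(.5854,.0185,.003,.168)"
```

```text
t 35.3 pos [0.5761 0.0116 0.1736] rot [-177.03   -3.17   -6.86] w 0.0322 F [-1.8  1.4 12.7] | d cm [-0.11  0.09  0.3 ] yaw -0.06
```

Emit:
move_arm:
  moves:
    - {"hand": 1,"tx": 0,"ty": 0,"tz": 0,"yaw": 0}
    - {"hand": 1,"tx": 0,"ty": 0,"tz": 0,"yaw": 0}
    - {"hand": 1,"tx": 0,"ty": 0,"tz": 0,"yaw": 0}
    - {"hand": 1,"tx": 0,"ty": 0,"tz": 0,"yaw": 0}
    - {"hand": 1,"tx": 0,"ty": 0,"tz": 0,"yaw": 0}

```text
t: 35.72
tool_pos: [0.5772, 0.0119, 0.1735]
tool_rot: [-177.0, -3.3, -6.8]
wrist_force: [-0.5, -0.2, -0.3]
width: 0.0854
```

Emit:
move_arm:
  moves:
    - {"hand": 1,"tx": 0,"ty": 0,"tz": -2,"yaw": 0}
    - {"hand": 1,"tx": 0,"ty": 0,"tz": -4,"yaw": 0}
    - {"hand": 1,"tx": 0,"ty": 0,"tz": -4,"yaw": 0}
    - {"hand": 1,"tx": 0,"ty": 0,"tz": 0,"yaw": 0}

```text
t: 36.05
tool_pos: [0.5681, 0.0072, 0.2725]
tool_rot: [-177.1, -2.7, -6.8]
wrist_force: [1.5, -0.2, 0.6]
width: 0.0853
```

```bash
python3 -c "
from h import *
go(.526,-.281,.28);cap('wrist','w12');d=load('w12')
hsv=cv2.cvtColor(d['pixels'],cv2.COLOR_BGR2HSV);g=hsv[...,2]
# ring/pot checks: predicted syrup cap & full pot lid & button
for n,X in dict(syrcap=(.5854,.0185,.175),lid=(.642,-.0268,.091),btn=(.642,-.0268,.098)).items(): print(n,proj(d,X).round(1))
m=((g<45)*255).astype(np.uint8)
for c in cv2.findContours(m,0,2)[0]:
  a=cv2.contourArea(c)
  if 60<a<6000: print('dark',a,cv2.boundingRect(c))
m=((g>150)&(hsv[...,1]<60)).astype(np.uint8)*255
for c in cv2.findContours(m,0,2)[0]:
  a=cv2.contourArea(c)
  if a>300: print('white',a,cv2.boundingRect(c),np.round(cv2.minEnclosingCircle(c)[0],1))
"
```

```text
t 36.05 pos [0.5681 0.0072 0.2725] rot [-177.08   -2.74   -6.83] w 0.0853 F [ 1.5 -0.2  0.6] | d cm [-0.71 29.04 -2.27] yaw -0.03
syrcap [290.4 207.1]
lid [339.8 221.7]
btn [341.4 223.6]
dark 62.5 (300, 238, 13, 33)
dark 1806.0 (475, 236, 60, 45)
dark 109.0 (332, 219, 14, 13)
dark 3496.0 (250, 183, 61, 97)
dark 61.5 (267, 151, 34, 16)
dark 78.0 (302, 122, 22, 47)
dark 104.5 (333, 117, 25, 11)
dark 1645.5 (249, 117, 105, 81)
white 786.0 (428, 397, 49, 23) [452.  417.8]
white 422.0 (334, 268, 23, 30) [346.  282.5]
white 2194.5 (311, 160, 54, 107) [357.5 213. ]
white 898.5 (438, 105, 34, 36) [454. 122.]
white 325.5 (244, 96, 122, 61) [304.3 132.2]
```

Emit:
move_arm:
  moves:
    - {"hand": 1,"tx": 0,"ty": 2,"tz": -0.3,"yaw": 0}
    - {"hand": 1,"tx": 0,"ty": 3.5,"tz": -0.2,"yaw": 0}
    - {"hand": 1,"tx": 0,"ty": 3.8,"tz": 0,"yaw": 0}
    - {"hand": 1,"tx": 0,"ty": 3.8,"tz": 0,"yaw": 0}
    - {"hand": 1,"tx": 0,"ty": 3.8,"tz": 0,"yaw": 0}

```text
t: 36.52
tool_pos: [0.5487, -0.1584, 0.2628]
tool_rot: [-176.9, -2.6, -6.0]
wrist_force: [1.6, 0.1, 1.2]
width: 0.0853
```

Emit:
move_arm:
  moves:
    - {"hand": 1,"tx": 0,"ty": 3.6,"tz": 0,"yaw": 0}
    - {"hand": 1,"tx": 0,"ty": 3.3,"tz": 0,"yaw": 0}
    - {"hand": 1,"tx": 0,"ty": 2.5,"tz": 0,"yaw": 0}
    - {"hand": 1,"tx": 0,"ty": 1.2,"tz": 0,"yaw": 0}
    - {"hand": 1,"tx": 0,"ty": 0,"tz": 0,"yaw": 0}

```text
t: 36.93
tool_pos: [0.5333, -0.2747, 0.2491]
tool_rot: [-176.9, -2.1, -6.5]
wrist_force: [-0.3, 1.3, -0.4]
width: 0.0855
```

```bash
python3 -c "
from h import *
go(.526,-.282,.21);cap('wrist','w13');d=load('w13')
hsv=cv2.cvtColor(d['pixels'],cv2.COLOR_BGR2HSV)
p=proj(d,(.526,-.282,.168));q=proj(d,(.526,-.282,.199));print('pred cap,tip',p,q)
x,y=p.astype(int); g=cv2.cvtColor(d['pixels'],6)
print(g[max(0,y-50):y+60:6,max(0,x-70):x+70:7])
"
```

```text
t 36.9333 pos [ 0.5333 -0.2747  0.2491] rot [-176.87   -2.09   -6.46] w 0.0855 F [-0.3  1.3 -0.4] | d cm [-0.79  1.01  3.83] yaw 0.34
pred cap,tip [263.12621265 241.2134138 ] [262.81777753 258.15315252]
[[ 26  26  28  26  29  27  27  53 100 101 110 124 124 134 139  38 126 130
  134 132]
 [ 28  28  29  28  27  27  27 100 109 141 150 161 170 172 141  38  53 134
  133 130]
 [ 29  26  27  28  27  28  28 106 129 142 155 166 176 181 186  74  39 133
  132 133]
 [ 27  27  27  29  27  28  45 111 112  95  55  60  83 190 191 184  39 134
  131 132]
 [ 26  28  27  27  27  27 105 111  76  58 108 112 100  73 197 196  39  99
  131 133]
 [ 26  26  28  24  28  29 109 112  83 107 111 114 118 122  85 197  37  37
  128 131]
 [ 37  32  37  40  39  40 108  81  68  77 110 115 119 124 128 197  36  37
  128 130]
 [ 39  38  37  38  40  37 107  65  66  68  92  79 123 124 125 188  38  38
  124 127]
 [ 40  40  41  40  40  39  72  66  66  66  59  65  89 120 120 169  39  93
  125 126]
 [ 37  41  39  38  38  38  38  66  67  64  59  60  92 113 114 125 129 128
  129 126]
 [ 40  41  40  39  39  37  37  64  66  67  59  59  66 111 111 126 124 128
  124 124]
 [ 40  38  39  39  39  38  38  39  99 100  78  66 107 109 110 128 124 121
  123 125]
 [ 39  38  40  40  39  39  55 129 127 101 102  85 106 108 127 127 122 120
  125 123]
 [ 38  40  41  38 117 130 129 131 135 131 120 121 127 129 127 122 119 118
  120 119]
 [ 38  84 127 129 135 133 128 132 138 131 129 131 127 126 125 120 122 123
  119 115]
 [131 127 125 130 131 133 135 134 136 134 131 129 127 130 128 124 121 122
  119 117]
 [132 125 124 128 129 136 134 131 137 137 134 130 130 128 120 118 119 119
  114 115]
 [130 126 124 128 128 133 134 131 135 135 138 133 127 125 122 121 122 120
  113 113]
 [134 134 130 128 130 135 137 137 134 131 130 130 126 126 123 120 119 116
  117 116]]
```

Emit:
move_arm:
  moves:
    - {"hand": 1,"tx": -0.4,"ty": 0.9,"tz": 1,"yaw": 0.2}
    - {"hand": 1,"tx": -0.2,"ty": 0.2,"tz": 2,"yaw": 0}
    - {"hand": 1,"tx": 0,"ty": 0,"tz": 1.5,"yaw": 0}
    - {"hand": 1,"tx": 0,"ty": 0,"tz": 0,"yaw": 0}

```text
t: 37.32
tool_pos: [0.5293, -0.2757, 0.2018]
tool_rot: [-176.6, -2.1, -6.3]
wrist_force: [-0.4, 0.9, -0.2]
width: 0.0852
```

```bash
python3 -c "
from h import *
go(.529,-.281,.16)"
```

```text
t 37.3167 pos [ 0.5293 -0.2757  0.2018] rot [-176.61   -2.1    -6.33] w 0.0852 F [-0.4  0.9 -0.2] | d cm [-0.13  0.78  4.14] yaw 0.47
```

Emit:
move_arm:
  moves:
    - {"hand": 1,"tx": -0.2,"ty": 0.7,"tz": 1.5,"yaw": 0.3}
    - {"hand": 1,"tx": 0,"ty": 0.2,"tz": 1.5,"yaw": 0}
    - {"hand": 1,"tx": 0,"ty": 0,"tz": 1.2,"yaw": 0}
    - {"hand": 1,"tx": 0,"ty": 0,"tz": 0.3,"yaw": 0}

```text
t: 37.65
tool_pos: [0.5305, -0.2751, 0.1576]
tool_rot: [-176.5, -2.2, -6.2]
wrist_force: [-0.2, -0.1, -0.0]
width: 0.0854
```

```bash
python3 -c "
from h import *
go(.529,-.281,.16)"
```

```text
t 37.65 pos [ 0.5305 -0.2751  0.1576] rot [-176.49   -2.21   -6.16] w 0.0854 F [-0.2 -0.1 -0. ] | d cm [-0.08  0.58 -0.28] yaw 0.64
```

Emit:
move_arm:
  moves:
    - {"hand": 1,"tx": -0.1,"ty": 0.7,"tz": 0,"yaw": 0.3}
    - {"hand": 1,"tx": 0,"ty": 0.2,"tz": 0,"yaw": 0}
    - {"hand": 0,"tx": 0,"ty": 0,"tz": 0.1,"yaw": 0}
    - {"hand": 0,"tx": 0,"ty": 0,"tz": 0,"yaw": 0}
    - {"hand": 0,"tx": 0,"ty": 0,"tz": 0,"yaw": 0}
  newtons: 40

```text
t: 38.07
tool_pos: [0.5305, -0.282, 0.1592]
tool_rot: [-176.5, -2.4, -6.2]
wrist_force: [0.2, 0.1, -0.2]
width: 0.0514
```

Emit:
move_arm:
  moves:
    - {"hand": 0,"tx": 0,"ty": 0,"tz": 0,"yaw": 0}
    - {"hand": 0,"tx": 0,"ty": 0,"tz": 0,"yaw": 0}

```text
t: 38.23
tool_pos: [0.5305, -0.2822, 0.1601]
tool_rot: [-176.5, -2.4, -6.2]
wrist_force: [0.3, -0.4, -3.3]
width: 0.0431
```

Emit:
move_arm:
  moves:
    - {"hand": 0,"tx": 0,"ty": 0,"tz": -1.5,"yaw": 0}
    - {"hand": 0,"tx": 0,"ty": 0,"tz": -3.5,"yaw": 0}
    - {"hand": 0,"tx": 0,"ty": 0,"tz": -4,"yaw": 0}
    - {"hand": 0,"tx": 0,"ty": 0,"tz": -3,"yaw": 0}
    - {"hand": 0,"tx": 0,"ty": 0,"tz": 0,"yaw": 0}

```text
t: 38.65
tool_pos: [0.5204, -0.2869, 0.2777]
tool_rot: [-176.2, -1.5, -6.3]
wrist_force: [1.2, -0.2, -2.9]
width: 0.0423
```

```bash
python3 -c "
from h import *
gob(.5748,-.0563,.003,.156)
cap('scene','s14');d=load('s14')
o=r.get_obs();R=Ro.from_euler('xyz',o['tool_rot'],degrees=True).as_matrix();T=o['tool_pos']
g=cv2.cvtColor(d['pixels'],6);hsv=cv2.cvtColor(d['pixels'],cv2.COLOR_BGR2HSV)
e=np.array([np.cos(a)*R[:,0]*.031+np.sin(a)*R[:,1]*.031 for a in np.linspace(0,6.28,90)])
for h in(.03,.06,.156):
  P=np.array([proj(d,T+h*R[:,2]+x) for x in e]);print(h,'rows',P[:,1].min().round(),P[:,1].max().round(1),'cols',P[:,0].min().round(1),P[:,0].max().round(1))
c=proj(d,T+.1*R[:,2]).astype(int);print(c)
for y in range(c[1]-20,c[1]+50,6): 
  row=hsv[y];m=np.nonzero((g[y]>130)&(abs(np.arange(560)-c[0])<45))[0];print(y,(m.min(),m.max(),len(m)) if len(m) else None)
"
```

```text
t 38.65 pos [ 0.5204 -0.2869  0.2777] rot [-176.16   -1.53   -6.26] w 0.0423 F [ 1.2 -0.2 -2.9] | d cm [  2.16 -21.62  13.45] yaw 0.54
0.03 rows 144.0 162.7 cols 120.4 150.0
0.06 rows 155.0 173.6 cols 124.2 153.2
0.156 rows 187.0 205.9 cols 135.4 162.7
[143 178]
158 (np.int64(120), np.int64(160), 37)
164 (np.int64(125), np.int64(147), 23)
170 (np.int64(126), np.int64(148), 23)
176 (np.int64(128), np.int64(149), 22)
182 (np.int64(129), np.int64(150), 22)
188 (np.int64(131), np.int64(152), 22)
194 (np.int64(132), np.int64(152), 21)
200 (np.int64(132), np.int64(152), 21)
206 None
212 None
218 None
224 None
```

Emit:
move_arm:
  moves:
    - {"hand": 0,"tx": 0.1,"ty": -1.5,"tz": 0,"yaw": 0}
    - {"hand": 0,"tx": 0.2,"ty": -2.5,"tz": 0,"yaw": 0}
    - {"hand": 0,"tx": 0.2,"ty": -3,"tz": 0,"yaw": 0}
    - {"hand": 0,"tx": 0.2,"ty": -3,"tz": 0,"yaw": 0}
    - {"hand": 0,"tx": 0.2,"ty": -3,"tz": 0.2,"yaw": 0}

```text
t: 39.12
tool_pos: [0.5396, -0.157, 0.2718]
tool_rot: [-176.0, -0.6, -6.9]
wrist_force: [1.6, 0.7, -3.6]
width: 0.0425
```

Emit:
move_arm:
  moves:
    - {"hand": 0,"tx": 0.2,"ty": -3,"tz": 0.2,"yaw": 0}
    - {"hand": 0,"tx": 0.2,"ty": -2.5,"tz": 0.2,"yaw": 0}
    - {"hand": 0,"tx": 0.2,"ty": -1.5,"tz": 0,"yaw": 0}
    - {"hand": 0,"tx": 0,"ty": 0,"tz": 0,"yaw": 0}

```text
t: 39.45
tool_pos: [0.5489, -0.0744, 0.2628]
tool_rot: [-175.6, 0.4, -6.5]
wrist_force: [-0.6, 0.3, -3.9]
width: 0.0425
```

```bash
cat >> h.py <<'E'
def gop(bx,by,bz,h,dy=.002):
    R=Ro.from_euler('xyz',r.get_obs()['tool_rot'],degrees=True).as_matrix(); go(bx-h*R[0,2],by-dy,bz+h)
E
python3 -c "
from h import *
gop(.5748,-.0563,.003,.156)"
```

```text
t 39.45 pos [ 0.5489 -0.0744  0.2628] rot [-175.56    0.39   -6.46] w 0.0425 F [-0.6  0.3 -3.9] | d cm [ 2.43 -1.07 10.48] yaw 0.34
```

Emit:
move_arm:
  moves:
    - {"hand": 0,"tx": 1.3,"ty": -0.6,"tz": 0,"yaw": 0}
    - {"hand": 0,"tx": 1,"ty": -0.4,"tz": 1,"yaw": 0}
    - {"hand": 0,"tx": 0,"ty": 0,"tz": 2,"yaw": 0}
    - {"hand": 0,"tx": 0,"ty": 0,"tz": 1.5,"yaw": 0}
    - {"hand": 0,"tx": 0,"ty": 0,"tz": 0,"yaw": 0}

```text
t: 39.87
tool_pos: [0.5693, -0.06, 0.2073]
tool_rot: [-175.6, 1.1, -6.2]
wrist_force: [-0.9, -0.6, -3.4]
width: 0.0426
```

```bash
python3 -c "
from h import *
gop(.5748,-.0563,.003,.156)"
```

```text
t 39.8667 pos [ 0.5693 -0.06    0.2073] rot [-175.6     1.14   -6.25] w 0.0426 F [-0.9 -0.6 -3.4] | d cm [0.8  0.13 4.82] yaw 0.55
```

Emit:
move_arm:
  moves:
    - {"hand": 0,"tx": 0.6,"ty": 0.1,"tz": 1,"yaw": 0.3}
    - {"hand": 0,"tx": 0.2,"ty": 0,"tz": 1.5,"yaw": 0}
    - {"hand": 0,"tx": 0,"ty": 0,"tz": 1,"yaw": 0}
    - {"hand": 0,"tx": 0,"ty": 0,"tz": 0.3,"yaw": 0}

```text
t: 40.2
tool_pos: [0.5765, -0.0604, 0.1636]
tool_rot: [-175.7, 1.4, -6.7]
wrist_force: [-1.0, -0.1, -3.9]
width: 0.0426
```

```bash
python3 -c "
from h import *
gop(.5748,-.0563,.003,.156)"
```

```text
t 40.2 pos [ 0.5765 -0.0604  0.1636] rot [-175.67    1.41   -6.74] w 0.0426 F [-1.  -0.1 -3.9] | d cm [ 0.06 -0.18  0.48] yaw 0.06
```

Emit:
move_arm:
  moves:
    - {"hand": 0,"tx": 0.1,"ty": -0.2,"tz": 0.4,"yaw": 0}
    - {"hand": 0,"tx": 0,"ty": 0,"tz": 0.2,"yaw": 0}

```text
t: 40.37
tool_pos: [0.5779, -0.0584, 0.16]
tool_rot: [-175.6, 1.4, -6.8]
wrist_force: [-6.3, 0.9, 19.9]
width: 0.0428
```

Emit:
move_arm:
  moves:
    - {"hand": 0,"tx": 0,"ty": 0,"tz": 0.15,"yaw": 0}

```text
t: 40.45
tool_pos: [0.5777, -0.0585, 0.1603]
tool_rot: [-175.6, 1.4, -6.9]
wrist_force: [-3.0, 0.0, 1.1]
width: 0.0426
```

Contact. Release, rise and measure both bottles.

Emit:
move_arm:
  moves:
    - {"hand": 1,"tx": 0,"ty": 0,"tz": 0,"yaw": 0}
    - {"hand": 1,"tx": 0,"ty": 0,"tz": 0,"yaw": 0}
    - {"hand": 1,"tx": 0,"ty": 0,"tz": 0,"yaw": 0}
    - {"hand": 1,"tx": 0,"ty": 0,"tz": 0,"yaw": 0}

```text
t: 40.78
tool_pos: [0.5808, -0.0592, 0.1636]
tool_rot: [-175.6, 0.9, -7.0]
wrist_force: [0.6, -0.1, 1.0]
width: 0.0852
```

Emit:
move_arm:
  moves:
    - {"hand": 1,"tx": 0,"ty": 0,"tz": -2,"yaw": 0}
    - {"hand": 1,"tx": 0,"ty": 0,"tz": -4,"yaw": 0}
    - {"hand": 1,"tx": 0,"ty": 0,"tz": -4,"yaw": 0}
    - {"hand": 1,"tx": -3,"ty": 0,"tz": -2,"yaw": 0}
    - {"hand": 1,"tx": -4,"ty": 1,"tz": 0,"yaw": 0}

```text
t: 41.2
tool_pos: [0.5173, -0.0703, 0.2855]
tool_rot: [-175.6, 0.7, -6.8]
wrist_force: [0.5, -0.6, 0.7]
width: 0.0856
```

Emit:
move_arm:
  moves:
    - {"hand": 1,"tx": -3,"ty": 3,"tz": 0,"yaw": 0}
    - {"hand": 1,"tx": -2,"ty": 3.5,"tz": 0,"yaw": 0}
    - {"hand": 1,"tx": -2,"ty": 3.5,"tz": 0,"yaw": 0}
    - {"hand": 1,"tx": -2,"ty": 3.5,"tz": 0,"yaw": 0}
    - {"hand": 1,"tx": 0,"ty": 3,"tz": 0,"yaw": 0}

```text
t: 41.62
tool_pos: [0.4034, -0.2233, 0.2796]
tool_rot: [-175.7, 0.0, -6.2]
wrist_force: [-0.1, 0.2, -0.4]
width: 0.0852
```

```bash
python3 -c "
from h import *
go(.5,-.2,.28)
a=cap('top','t15');b=cap('scene','s15')
A=cv2.convertScaleAbs(cv2.resize(a['pixels'][180:260,228:348],None,fx=6,fy=6,interpolation=cv2.INTER_CUBIC),alpha=1.5)
A=cv2.resize(A,(560,373));A=cv2.copyMakeBorder(A,0,0,0,0,0)
B=cv2.resize(b['pixels'][140:260,200:320],(240,240),interpolation=cv2.INTER_CUBIC)
C=np.zeros((373,800,3),np.uint8);C[:,:560]=A;C[:240,560:]=B
cv2.imwrite('pics/v16.png',C)
for n,d in(('top0',load('top0')),('t15',load('t15'))):
  hsv=cv2.cvtColor(d['pixels'],cv2.COLOR_BGR2HSV);H,S,V=[hsv[...,i].astype(int) for i in range(3)]
  m=((H<14)&(S>130)&(V>40)).astype(np.uint8)*255
  M=np.zeros_like(m);M[205:243,252:284]=255
  ys,xs=np.nonzero(m&M);print(n,'amber',xs.mean().round(2),ys.mean().round(2),xs.min(),xs.max(),ys.min(),ys.max(),len(xs))
"
```

```text
t 41.6167 pos [ 0.4034 -0.2233  0.2796] rot [-1.7567e+02  2.0000e-02 -6.2100e+00] w 0.0852 F [-0.1  0.2 -0.4] | d cm [ 9.35 -3.36  0.21] yaw 0.59
top0 amber 269.37 221.84 256 280 212 230 79
t15 amber 270.73 222.93 257 280 214 231 81
```

View pics/v16.png

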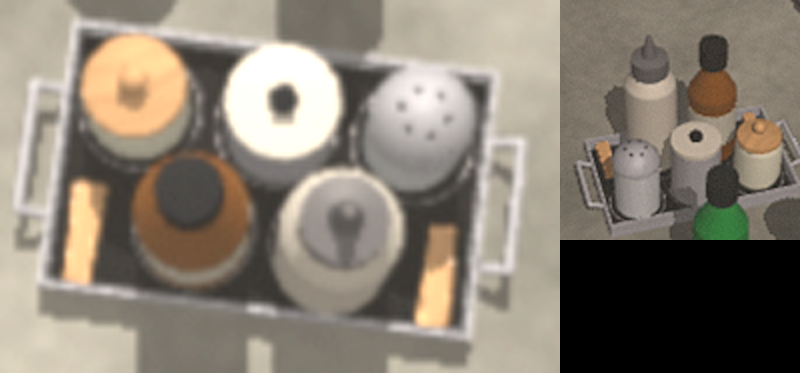

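The crop shows every item upright and in place. I'll quantify the bottles' offsets against the first picture.

```bash
python3 -c "
from h import *
a=load('top0');b=load('t15')
up=lambda d:cv2.GaussianBlur(cv2.resize(d['pixels'],None,fx=8,fy=8,interpolation=cv2.INTER_CUBIC),(0,0),3)
A,B=up(a),up(b)
for n,(u0,v0,u1,v1),z,p in[('syr',(257,209,281,231),.15,(268,219)),('sq',(289,213,315,239),.15,(302,224)),('jar',(245,186,269,206),.09,(257,198)),('shaker',(308,194,330,215),.09,(318,206)),('caddyL',(233,195,242,228),.02,(238,210))]:
  t=A[v0*8:v1*8,u0*8:u1*8]; s=B[(v0-6)*8:(v1+6)*8,(u0-6)*8:(u1+6)*8]
  _,sc,_,l=cv2.minMaxLoc(cv2.matchTemplate(s,t,cv2.TM_CCOEFF_NORMED)); du,dv=l[0]/8-6,l[1]/8-6
  print(n,round(sc,3),'dpx',du,dv,'d mm',((onz(b,p[0]+du,p[1]+dv,z)-onz(a,*p,z))*1000).round(1))
"
```

```text
syr 0.909 dpx 0.25 0.5 d mm [-1.1 -0.6]
sq 0.968 dpx 0.125 4.0 d mm [-9.1 -0.2]
jar 1.0 dpx 0.0 0.0 d mm [0. 0.]
shaker 0.998 dpx 0.0 0.0 d mm [0. 0.]
caddyL 1.0 dpx 0.0 0.0 d mm [0. 0.]
```

```bash
python3 -c "
from h import *
a=load('top0');b=load('t15')
up=lambda d:cv2.GaussianBlur(cv2.resize(d['pixels'],None,fx=8,fy=8,interpolation=cv2.INTER_CUBIC),(0,0),3)
A,B=up(a),up(b)
for n,(u0,v0,u1,v1),z,p in[('syrcap',(260,214,277,228),.17,(268,219)),('syrbase',(257,228,282,241),.03,(268,235)),('sqcap',(292,214,312,234),.167,(302,224)),('sqbase',(287,233,314,246),.03,(300,240))]:
  t=A[v0*8:v1*8,u0*8:u1*8]; s=B[(v0-6)*8:(v1+6)*8,(u0-6)*8:(u1+6)*8]
  _,sc,_,l=cv2.minMaxLoc(cv2.matchTemplate(s,t,cv2.TM_CCOEFF_NORMED)); du,dv=l[0]/8-6,l[1]/8-6
  print(n,round(sc,3),'dpx',du,dv,'d mm',((onz(b,p[0]+du,p[1]+dv,z)-onz(a,*p,z))*1000).round(1))
# empty rings reference & lid
d=b;hsv=cv2.cvtColor(d['pixels'],cv2.COLOR_BGR2HSV)
m=((hsv[...,2]>150)&(hsv[...,1]<60)).astype(np.uint8)*255;M=np.zeros_like(m);M[184:208,274:304]=255
c=max(cv2.findContours(m&M,0,2)[0],key=cv2.contourArea);(x,y),rr=cv2.minEnclosingCircle(c);print('lid',x,y,rr,onz(d,x,y,.091))
go(.575-.007,-.0575,.25)
"
```

```text
syrcap 0.993 dpx 0.375 2.125 d mm [-4.8 -0.9]
syrbase 0.917 dpx 0.5 1.875 d mm [-4.7 -1.3]
sqcap 0.993 dpx 0.125 4.0 d mm [-9.  -0.2]
sqbase 0.846 dpx 0.5 2.375 d mm [-6.  -1.2]
lid 288.1191711425781 200.63954162597656 12.347034454345703 [ 0.64086569 -0.02839891]
t 41.7167 pos [ 0.4063 -0.2263  0.279 ] rot [-1.7577e+02 -1.2000e-01 -6.4900e+00] w 0.0854 F [0.7 0.  0. ] | d cm [ 14.15 -18.33   4.29] yaw 0.31
```

The squeeze bottle stands about 9 mm short of its ring, so I'll re-seat it.

Emit:
move_arm:
  moves:
    - {"hand": 1,"tx": 1,"ty": -1.3,"tz": 0,"yaw": 0}
    - {"hand": 1,"tx": 2,"ty": -2.6,"tz": 0,"yaw": 0}
    - {"hand": 1,"tx": 2.2,"ty": -2.8,"tz": 0,"yaw": 0}
    - {"hand": 1,"tx": 2.2,"ty": -2.8,"tz": 0,"yaw": 0}
    - {"hand": 1,"tx": 2.2,"ty": -2.8,"tz": 0,"yaw": 0}

```text
t: 42.13
tool_pos: [0.5177, -0.1172, 0.2894]
tool_rot: [-175.8, -0.2, -7.5]
wrist_force: [0.5, 0.2, 1.1]
width: 0.0854
```

Emit:
move_arm:
  moves:
    - {"hand": 1,"tx": 2,"ty": -2.6,"tz": 0,"yaw": 0}
    - {"hand": 1,"tx": 1.5,"ty": -1.8,"tz": 0,"yaw": 0}
    - {"hand": 1,"tx": 0.5,"ty": -0.8,"tz": 0,"yaw": 0}
    - {"hand": 1,"tx": 0,"ty": 0,"tz": 0,"yaw": 0}
    - {"hand": 1,"tx": 0,"ty": 0,"tz": 0,"yaw": 0}

```text
t: 42.55
tool_pos: [0.5728, -0.0593, 0.2935]
tool_rot: [-175.7, -0.5, -6.8]
wrist_force: [0.3, -0.3, -0.6]
width: 0.0854
```

```bash
python3 -c "
from h import *
go(.570,-.0570,.16)"
```

```text
t 42.55 pos [ 0.5728 -0.0593  0.2935] rot [-175.65   -0.52   -6.82] w 0.0854 F [ 0.3 -0.3 -0.6] | d cm [-0.43  0.82 13.32] yaw -0.02
```

Emit:
move_arm:
  moves:
    - {"hand": 1,"tx": -0.3,"ty": 0.6,"tz": 1.5,"yaw": 0}
    - {"hand": 1,"tx": -0.1,"ty": 0.2,"tz": 2.5,"yaw": 0}
    - {"hand": 1,"tx": -0.1,"ty": 0,"tz": 2.5,"yaw": 0}
    - {"hand": 1,"tx": -0.1,"ty": 0,"tz": 2.5,"yaw": 0}
    - {"hand": 1,"tx": 0,"ty": 0,"tz": 2,"yaw": 0}

```text
t: 42.97
tool_pos: [0.5678, -0.0633, 0.1861]
tool_rot: [-175.8, -1.2, -7.1]
wrist_force: [1.0, -0.1, -0.6]
width: 0.0854
```

Emit:
move_arm:
  moves:
    - {"hand": 1,"tx": 0,"ty": 0,"tz": 1.5,"yaw": 0}
    - {"hand": 1,"tx": 0,"ty": 0,"tz": 0.6,"yaw": 0}
    - {"hand": 1,"tx": 0,"ty": 0,"tz": 0.2,"yaw": 0}

```text
t: 43.22
tool_pos: [0.5617, -0.0644, 0.1583]
tool_rot: [-175.9, -0.6, -7.4]
wrist_force: [-0.9, -1.2, 0.3]
width: 0.0851
```

Emit:
move_arm:
  moves:
    - {"hand": 0,"tx": 0,"ty": 0,"tz": 0.1,"yaw": 0}
    - {"hand": 0,"tx": 0,"ty": 0,"tz": 0,"yaw": 0}
    - {"hand": 0,"tx": 0,"ty": 0,"tz": 0,"yaw": 0}
    - {"hand": 0,"tx": 0,"ty": 0,"tz": 0,"yaw": 0}
    - {"hand": 0,"tx": 0,"ty": 0,"tz": 0,"yaw": 0}
  newtons: 40

```text
t: 43.63
tool_pos: [0.5624, -0.0666, 0.1607]
tool_rot: [-175.9, -0.9, -7.6]
wrist_force: [0.5, 0.0, -3.1]
width: 0.0424
```

Emit:
move_arm:
  moves:
    - {"hand": 0,"tx": 0,"ty": 0,"tz": 0,"yaw": 0}
    - {"hand": 0,"tx": 0.1,"ty": 0,"tz": -0.8,"yaw": 0}
    - {"hand": 0,"tx": 0,"ty": 0,"tz": 0,"yaw": 0}

```text
t: 43.88
tool_pos: [0.5627, -0.0672, 0.169]
tool_rot: [-175.9, -0.8, -7.6]
wrist_force: [0.9, -0.1, -3.9]
width: 0.0425
```

```bash
python3 -c "
from h import *
go(.577,-.0575,.16)
b=cap('top','t17')
a=load('top0');b=load('t17')
up=lambda d:cv2.GaussianBlur(cv2.resize(d['pixels'],None,fx=8,fy=8,interpolation=cv2.INTER_CUBIC),(0,0),3)
A,B=up(a),up(b)
for n,(u0,v0,u1,v1),z,p in[('sqbase',(287,233,314,246),.03,(300,240)),('shaker',(308,194,330,215),.09,(318,206))]:
  t=A[v0*8:v1*8,u0*8:u1*8]; s=B[(v0-6)*8:(v1+6)*8,(u0-6)*8:(u1+6)*8]
  _,sc,_,l=cv2.minMaxLoc(cv2.matchTemplate(s,t,cv2.TM_CCOEFF_NORMED)); print(n,round(sc,3),l[0]/8-6,l[1]/8-6)
"
```

```text
t 43.8833 pos [ 0.5627 -0.0672  0.169 ] rot [-175.92   -0.83   -7.58] w 0.0425 F [ 0.9 -0.1 -3.9] | d cm [ 1.27 -1.08  1.  ] yaw -0.78
sqbase 0.302 -3.875 -1.0
shaker 0.489 -2.875 0.75
```

Emit:
move_arm:
  moves:
    - {"hand": 0,"tx": 0.6,"ty": -0.1,"tz": 0,"yaw": 0}
    - {"hand": 0,"tx": 0.5,"ty": -0.1,"tz": 0,"yaw": 0}
    - {"hand": 0,"tx": 0.1,"ty": 0,"tz": 0,"yaw": 0}
    - {"hand": 0,"tx": 0,"ty": 0,"tz": 0,"yaw": 0}

```text
t: 44.27
tool_pos: [0.5753, -0.0664, 0.168]
tool_rot: [-175.9, -0.7, -7.6]
wrist_force: [-0.3, -0.7, -3.9]
width: 0.0423
```

```bash
python3 -c "
from h import *
go(.575,-.067,.161)"
```

```text
t 44.2667 pos [ 0.5753 -0.0664  0.168 ] rot [-175.92   -0.68   -7.56] w 0.0423 F [-0.3 -0.7 -3.9] | d cm [-0.03  0.11  0.69] yaw -0.76
```

Emit:
move_arm:
  moves:
    - {"hand": 0,"tx": 0,"ty": 0,"tz": 0.3,"yaw": 0}
    - {"hand": 0,"tx": 0,"ty": 0,"tz": 0.3,"yaw": 0}
    - {"hand": 0,"tx": 0,"ty": 0,"tz": 0.1,"yaw": 0}
    - {"hand": 0,"tx": 0,"ty": 0,"tz": 0.1,"yaw": 0}

```text
t: 44.6
tool_pos: [0.5763, -0.0657, 0.1597]
tool_rot: [-175.9, -0.7, -7.6]
wrist_force: [-0.6, -0.5, 11.3]
width: 0.0423
```

Emit:
move_arm:
  moves:
    - {"hand": 1,"tx": 0,"ty": 0,"tz": 0,"yaw": 0}
    - {"hand": 1,"tx": 0,"ty": 0,"tz": 0,"yaw": 0}
    - {"hand": 1,"tx": 0,"ty": 0,"tz": 0,"yaw": 0}
    - {"hand": 1,"tx": 0,"ty": 0,"tz": 0,"yaw": 0}
    - {"hand": 1,"tx": 0,"ty": 0,"tz": 0,"yaw": 0}

```text
t: 45.02
tool_pos: [0.5776, -0.0658, 0.1617]
tool_rot: [-175.9, -1.0, -7.6]
wrist_force: [-0.2, 0.5, 0.1]
width: 0.0857
```

Emit:
move_arm:
  moves:
    - {"hand": 1,"tx": 0,"ty": 0,"tz": -2,"yaw": 0}
    - {"hand": 1,"tx": 0,"ty": 0,"tz": -4,"yaw": 0}
    - {"hand": 1,"tx": 0,"ty": 0,"tz": -4,"yaw": 0}
    - {"hand": 1,"tx": -2,"ty": 0,"tz": -2,"yaw": 0}
    - {"hand": 1,"tx": -3,"ty": 1,"tz": 0,"yaw": 0}

```text
t: 45.43
tool_pos: [0.5257, -0.077, 0.2818]
tool_rot: [-175.8, -0.8, -7.4]
wrist_force: [0.6, 0.5, 0.4]
width: 0.0853
```

Emit:
move_arm:
  moves:
    - {"hand": 1,"tx": -3,"ty": 3,"tz": 0,"yaw": 0}
    - {"hand": 1,"tx": -2,"ty": 3.5,"tz": 0,"yaw": 0}
    - {"hand": 1,"tx": -2,"ty": 3.5,"tz": 0,"yaw": 0}
    - {"hand": 1,"tx": -2,"ty": 3.5,"tz": 0,"yaw": 0}
    - {"hand": 1,"tx": 0,"ty": 0,"tz": 0,"yaw": 0}

```text
t: 45.85
tool_pos: [0.4137, -0.2024, 0.2748]
tool_rot: [-176.0, -1.3, -7.1]
wrist_force: [0.4, 0.3, 0.7]
width: 0.0856
```

```bash
python3 -c "
from h import *
cap('top','t18')
a=load('top0');b=load('t18')
up=lambda d:cv2.GaussianBlur(cv2.resize(d['pixels'],None,fx=8,fy=8,interpolation=cv2.INTER_CUBIC),(0,0),3)
A,B=up(a),up(b)
for n,(u0,v0,u1,v1),z,p in[('syrcap',(260,214,277,228),.17,(268,219)),('sqcap',(292,214,312,234),.167,(302,224)),('jar',(245,186,269,206),.09,(257,198)),('shaker',(308,194,330,215),.09,(318,206))]:
  t=A[v0*8:v1*8,u0*8:u1*8]; s=B[(v0-6)*8:(v1+6)*8,(u0-6)*8:(u1+6)*8]
  _,sc,_,l=cv2.minMaxLoc(cv2.matchTemplate(s,t,cv2.TM_CCOEFF_NORMED)); du,dv=l[0]/8-6,l[1]/8-6
  print(n,round(sc,3),'d mm',((onz(b,p[0]+du,p[1]+dv,z)-onz(a,*p,z))*1000).round(1))
go(0,0,0)
print(job_done())
"
```

```text
syrcap 0.993 d mm [-4.8 -0.9]
sqcap 0.964 d mm [ 4.5 -0. ]
jar 1.0 d mm [0. 0.]
shaker 0.992 d mm [ 0.3 -0. ]
t 45.9 pos [ 0.4156 -0.2006  0.2751] rot [-175.9    -1.45   -7.07] w 0.0853 F [ 0.6 -0.8 -0.7] | d cm [-44.4  -12.87  27.39] yaw -0.27
the job is handed in; nothing more can be done
None
```

The job is done and handed in at 45.9 s of the 128 s. Both bottles went aside onto the mat and the empty pot into the wash tray. The full pot then took the middle of the rear row, and each bottle went back on the ring it came from.

**Final check (top camera, against the first picture):**
- **Syrup bottle:** about 5 mm short of where it first stood, towards the robot. I did not correct this.
- **Squeeze bottle:** first set down about 9 mm short. I picked it up again and re-seated it; it now sits about 4.5 mm past its start, away from the robot.
- **Jar and shaker:** unmoved, within 0.3 mm.
- **Gripper:** open and clear of everything.

**Checked before that last re-seat:**
- **Full pot:** within about 2 mm of its ring centre.
- **Empty pot:** standing upright in the tray.
- **All items:** upright in the last picture I viewed.

**What failed or disagreed:**
- **Arm tilt:** it drifted during the moves, up to about 7° as I gripped the syrup bottle on the mat. The syrup bottle therefore tilted by about that much while it was being carried.
- **Bottle placing:** I judged where each bottle's base would land from the tool tilt, and that was several millimetres off for both.
- **After re-seating:** I checked the squeeze bottle only by image matching (score 0.96), not by looking at another picture.

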